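# Sort the hanging bolts by length and rack the tray

### The job

Sort the loose brass hanging bolts by length into the green tray: lay each one flat in the row cut to its length (short, medium or long), side by side and lying straight across from one wall of the row to the other. When all are in, slide the loaded tray into the lower bay of the grey rack until it is fully home, and let go of it. Leave the other things on the bench where they are.

Things in the scene. Friction and masses are not known exactly. Their poses are not given: they have to be found in the camera images.
- tray: green metal sorting tray on the bench, loose, 0.5 kg, 164 mm (its x) by 334 mm (its y), on nylon glides; walls 4 mm thick, tops 22 mm above the bench; floor 5 mm above the bench; origin: centre of its underside. +x is the nose (enters the rack first), the pull is at -x. Two dividers 4 mm thick, 17 mm high, run along x and make three rows: short (at +y), medium, long (at -y)
- row_short (a point): middle of the inner floor of the row for short bolts: clear 80 mm along the tray's y, 156 mm along its x, walls 12 mm high or more; axes as the tray's. Its bolts (up to three, about 44 mm apart) lie side by side, each with its axis along the tray's y
- row_medium (a point): middle of the inner floor of the row for medium bolts: clear 106 mm along the tray's y, 156 mm along its x, walls 12 mm high or more; axes as the tray's. Its bolts (up to three, about 44 mm apart) lie side by side, each with its axis along the tray's y
- row_long (a point): middle of the inner floor of the row for long bolts: clear 132 mm along the tray's y, 156 mm along its x, walls 12 mm high or more; axes as the tray's. Its bolts (up to three, about 44 mm apart) lie side by side, each with its axis along the tray's y
- tray_pull (a point): middle of the tray's pull, a steel bar 12 mm in diameter and 90 mm long parallel to the tray's y, 45 mm outside the tray's -x wall, its axis 42 mm above the bench, carried by a sloping arm at each end; can be pinched from above with the fingers closing along the tray's x
- rack: grey sheet-metal two-bay tray rack fixed to the bench, 354 mm wide, 148 mm deep, 80 mm high; origin on the bench at the middle of the mouth of the lower bay, +x points straight in, away from the robot. Lower bay clear 346 mm wide, 40 mm high, 144 mm deep; flared guides stand 27 mm out of the mouth and open about 16 mm to each side. Upper bay full of gel frames
- bay_mouth (a point): middle of the mouth of the lower bay, 20 mm above the bench; axes as the rack's. The tray slides on the bench into the lower bay, nose first; fully home its nose is against the back wall, its origin 62 mm in from the mouth, and its last 20 mm and the pull stay outside
- bolt_short_1: brass square-head hanging bolt, short: 64 mm overall, shank 12 mm in diameter, at the -x end a square head 20 mm across and 9 mm thick, near the +x end a square nut 20 mm across and 10 mm thick with 3 mm of shank beyond it. Lies level on head and nut, about 0.11 kg. Origin on the shank's axis, half-way along (10 mm above what it lies on); x along the axis. May be absent.
- bolt_short_2: brass square-head hanging bolt, short: 64 mm overall, shank 12 mm in diameter, at the -x end a square head 20 mm across and 9 mm thick, near the +x end a square nut 20 mm across and 10 mm thick with 3 mm of shank beyond it. Lies level on head and nut, about 0.11 kg. Origin on the shank's axis, half-way along (10 mm above what it lies on); x along the axis. May be absent.
- bolt_short_3: brass square-head hanging bolt, short: 64 mm overall, shank 12 mm in diameter, at the -x end a square head 20 mm across and 9 mm thick, near the +x end a square nut 20 mm across and 10 mm thick with 3 mm of shank beyond it. Lies level on head and nut, about 0.11 kg. Origin on the shank's axis, half-way along (10 mm above what it lies on); x along the axis. May be absent.
- bolt_medium_1: brass square-head hanging bolt, medium: 90 mm overall, shank 12 mm in diameter, at the -x end a square head 20 mm across and 9 mm thick, near the +x end a square nut 20 mm across and 10 mm thick with 3 mm of shank beyond it. Lies level on head and nut, about 0.13 kg. Origin on the shank's axis, half-way along (10 mm above what it lies on); x along the axis. May be absent.
- bolt_medium_2: brass square-head hanging bolt, medium: 90 mm overall, shank 12 mm in diameter, at the -x end a square head 20 mm across and 9 mm thick, near the +x end a square nut 20 mm across and 10 mm thick with 3 mm of shank beyond it. Lies level on head and nut, about 0.13 kg. Origin on the shank's axis, half-way along (10 mm above what it lies on); x along the axis. May be absent.
- bolt_medium_3: brass square-head hanging bolt, medium: 90 mm overall, shank 12 mm in diameter, at the -x end a square head 20 mm across and 9 mm thick, near the +x end a square nut 20 mm across and 10 mm thick with 3 mm of shank beyond it. Lies level on head and nut, about 0.13 kg. Origin on the shank's axis, half-way along (10 mm above what it lies on); x along the axis. May be absent.
- bolt_long_1: brass square-head hanging bolt, long: 116 mm overall, shank 12 mm in diameter, at the -x end a square head 20 mm across and 9 mm thick, near the +x end a square nut 20 mm across and 10 mm thick with 3 mm of shank beyond it. Lies level on head and nut, about 0.16 kg. Origin on the shank's axis, half-way along (10 mm above what it lies on); x along the axis. May be absent.
- bolt_long_2: brass square-head hanging bolt, long: 116 mm overall, shank 12 mm in diameter, at the -x end a square head 20 mm across and 9 mm thick, near the +x end a square nut 20 mm across and 10 mm thick with 3 mm of shank beyond it. Lies level on head and nut, about 0.16 kg. Origin on the shank's axis, half-way along (10 mm above what it lies on); x along the axis. May be absent.
- socket: chipped white ceramic lamp socket, 48 mm across, 52 mm tall, standing; bystander, origin at the centre of its underside
- reflector: pressed tin reflector, an open bowl 132 mm across and 50 mm high; bystander, origin at the centre of its underside
- disc_holder: blue plastic colour disc holder, a flat wheel 160 mm across, 7 mm thick with a hub 17 mm high; bystander, origin at the centre of its underside
- shackle: steel bow shackle with a yellow pin end, about 85 x 75 x 20 mm, lying flat; bystander
- spanner: open spanner 200 mm long, lying flat; bystander
Things that resemble listed ones, but are neither listed nor needed, are in the scene too. Leave any red look-alike of the bolt_short_3 alone. What is shaped like the bolt_medium_2 but red is not meant.

How it is judged:
On the way, in this order (a step that is already met when the one before it is completed fails the run):
1. all the bolts lie flat in the rows for their length while the tray is still outside the rack (x of bolt_short_1 in the frame of row_short between -0.075 and 0.075 m and y of bolt_short_1 in the frame of row_short between -0.015 and 0.015 m and z of bolt_short_1 in the frame of row_short between 0.004 and 0.016 m and angle between the x axis of each of bolt_short_1, bolt_short_2, bolt_short_3, bolt_medium_1, bolt_medium_2, bolt_medium_3, bolt_long_1, bolt_long_2 and the y axis of tray, either way round below 0.3 rad and x of bolt_short_2 in the frame of row_short between -0.075 and 0.075 m and y of bolt_short_2 in the frame of row_short between -0.015 and 0.015 m and z of bolt_short_2 in the frame of row_short between 0.004 and 0.016 m and x of bolt_short_3 in the frame of row_short between -0.075 and 0.075 m and y of bolt_short_3 in the frame of row_short between -0.015 and 0.015 m and z of bolt_short_3 in the frame of row_short between 0.004 and 0.016 m and x of bolt_medium_1 in the frame of row_medium between -0.075 and 0.075 m and y of bolt_medium_1 in the frame of row_medium between -0.015 and 0.015 m and z of bolt_medium_1 in the frame of row_medium between 0.004 and 0.016 m and x of bolt_medium_2 in the frame of row_medium between -0.075 and 0.075 m and y of bolt_medium_2 in the frame of row_medium between -0.015 and 0.015 m and z of bolt_medium_2 in the frame of row_medium between 0.004 and 0.016 m and x of bolt_medium_3 in the frame of row_medium between -0.075 and 0.075 m and y of bolt_medium_3 in the frame of row_medium between -0.015 and 0.015 m and z of bolt_medium_3 in the frame of row_medium between 0.004 and 0.016 m and x of bolt_long_1 in the frame of row_long between -0.075 and 0.075 m and y of bolt_long_1 in the frame of row_long between -0.015 and 0.015 m and z of bolt_long_1 in the frame of row_long between 0.004 and 0.016 m and x of bolt_long_2 in the frame of row_long between -0.075 and 0.075 m and y of bolt_long_2 in the frame of row_long between -0.015 and 0.015 m and z of bolt_long_2 in the frame of row_long between 0.004 and 0.016 m and x of tray in the frame of rack below -0.05 m), for 0.2 s.
2. the tray is fully home in the lower bay of the rack (x of tray in the frame of rack above 0.056 m and height (world z) of tray below 0.006 m and angle between tray's own z axis and vertical below 0.04 rad and y of tray in the frame of rack between -0.01 and 0.01 m), for 0.2 s.
At the end, for the whole second after the job is handed in: Each bolt lies flat in the row for its length (axis 4 to 16 mm above its floor, within 15 mm of the row's mid-line, 75 mm along it, 0.3 rad of square); the tray stands flat in the lower bay, within 6 mm of fully home and 10 mm of centre; all at rest, nothing else moved over 30 mm (all of step 2 and x of bolt_short_1 in the frame of row_short between -0.075 and 0.075 m and y of bolt_short_1 in the frame of row_short between -0.015 and 0.015 m and z of bolt_short_1 in the frame of row_short between 0.004 and 0.016 m and angle between the x axis of each of bolt_short_1, bolt_short_2, bolt_short_3, bolt_medium_1, bolt_medium_2, bolt_medium_3, bolt_long_1, bolt_long_2 and the y axis of tray, either way round below 0.3 rad and x of bolt_short_2 in the frame of row_short between -0.075 and 0.075 m and y of bolt_short_2 in the frame of row_short between -0.015 and 0.015 m and z of bolt_short_2 in the frame of row_short between 0.004 and 0.016 m and x of bolt_short_3 in the frame of row_short between -0.075 and 0.075 m and y of bolt_short_3 in the frame of row_short between -0.015 and 0.015 m and z of bolt_short_3 in the frame of row_short between 0.004 and 0.016 m and x of bolt_medium_1 in the frame of row_medium between -0.075 and 0.075 m and y of bolt_medium_1 in the frame of row_medium between -0.015 and 0.015 m and z of bolt_medium_1 in the frame of row_medium between 0.004 and 0.016 m and x of bolt_medium_2 in the frame of row_medium between -0.075 and 0.075 m and y of bolt_medium_2 in the frame of row_medium between -0.015 and 0.015 m and z of bolt_medium_2 in the frame of row_medium between 0.004 and 0.016 m and x of bolt_medium_3 in the frame of row_medium between -0.075 and 0.075 m and y of bolt_medium_3 in the frame of row_medium between -0.015 and 0.015 m and z of bolt_medium_3 in the frame of row_medium between 0.004 and 0.016 m and x of bolt_long_1 in the frame of row_long between -0.075 and 0.075 m and y of bolt_long_1 in the frame of row_long between -0.015 and 0.015 m and z of bolt_long_1 in the frame of row_long between 0.004 and 0.016 m and x of bolt_long_2 in the frame of row_long between -0.075 and 0.075 m and y of bolt_long_2 in the frame of row_long between -0.015 and 0.015 m and z of bolt_long_2 in the frame of row_long between 0.004 and 0.016 m and linear speed of each of bolt_short_1, bolt_short_2, bolt_short_3, bolt_medium_1, bolt_medium_2, bolt_medium_3, bolt_long_1, bolt_long_2, tray below 0.03 m/s); the robot touches nothing.
It fails at once if the socket is pushed more than 30 mm from its place (distance of socket from where it was at the start of the episode above 0.03 m).
It fails at once if the reflector is pushed more than 30 mm from its place (distance of reflector from where it was at the start of the episode above 0.03 m).
It fails at once if the disc holder is pushed more than 30 mm from its place (distance of disc_holder from where it was at the start of the episode above 0.03 m).
It fails at once if the shackle is pushed more than 30 mm from its place (distance of shackle from where it was at the start of the episode above 0.03 m).
It fails at once if the spanner is pushed more than 30 mm from its place (distance of spanner from where it was at the start of the episode above 0.03 m).
Of bolt_short_1, bolt_short_2, bolt_short_3, bolt_medium_1, bolt_medium_2, bolt_medium_3, bolt_long_1, bolt_long_2 only 6 to 8 are there at a start; the rules pass over those that are not, and their reading is None.
At some moment in a run one of bolt_short_1, bolt_short_2, bolt_short_3, bolt_medium_1, bolt_medium_2, bolt_medium_3, bolt_long_1, bolt_long_2 may be knocked a few centimetres aside while the robot is not near it.
Once in a run the grip may slacken for a moment while it holds something.
It also fails if it takes over 200 s, if anything falls off the work surface, if the arm or the gripper's body presses on something with over 40 N, if the wrist force passes 120 N, or if a joint passes its speed limit or range.

### The arm

A 7-joint arm with a two-finger parallel gripper is mounted at the origin on the work surface. World frame = base frame: x ahead of the robot, y to its left, z up, the work surface at z = 0. Lengths are in m, angles in rad, forces in N, time in s.
With the tool pointing down it reaches from about 0.425 to 0.95 m from the base axis. Payload 16.7 kg.
Tool frame: the origin (TCP) lies midway between the tips of the shut fingers; the grasp point (between the pads) lies arm.hold_point_z behind it (arm.hold_point_z is the distance from the TCP to the grasp point, in m); z points along the fingers, y is the line along which they close (so a half turn about z gives the same grasp; the last joint's range is limited). The gripper opens to 94 mm and grips with 3 to 60 N. Pads are 16 mm wide; open, the fingers measure 119 mm over their backs; the gripper's body (75 mm by 177 mm) begins 78 mm behind the grasp point.
Start: joints at [0.958, 0.426, 0.074, 1.606, -0.034, 1.111, -0.067], TCP at [0.302, -0.604, 0.205] pointing down, gripper open.
Joint ranges: [-2.85, 2.85], [-0.5, 2.14], [-1.23, 1.37], [0.21, 2.46], [-1.02, 4.16], [0.16, 2.05], [-2.73, 2.73]. Speed limits (rad/s): [1.89, 1.89, 2.39, 2.39, 3.01, 3.01, 3.01].

### API

Orientations are given as a unit quaternion [x, y, z, w].
In Python, from cell import readout, viewer, order, arm gives the robot as it stands. The module is installed in compiled form; this text tells all that it offers.
- The arm moves only by the tool drive_tool, never from a script. Its argument "deltas" is a list of rows, each a list of 7 numbers: the shift along the tool's x, y, z scaled (see below), then the turn, a rotation vector about the tool's x, y, z scaled (see below), then the closure, from 0 (fully open) to 1 (shut). In form: [[dx, dy, dz, wx, wy, wz, jaw], ...]. A call has 1 to 8 rows; each row shifts and turns the commanded pose from where the row before left it, along the tool's axes as they then stand; what a row does not reach is not made up. The controller multiplies each number of a shift by 0.04 m and each number of a turn by 5 degrees. A row lasts 1/12 s, in which the tool goes at most 41.7 mm and 7.16 degrees, less where a joint would pass 70% of its speed; a pose out of reach is approached as far as the arm can. A call with a number of a shift or a turn outside -1 to 1 is refused whole. A call with a gripper value outside its range is refused whole. The fingers move at their own pace and stop on an object; "force" is the grip in N (left out, the last holds). Time passes only in rows, so rows that do not move let the fingers close. It gives the time, the measured TCP pose, the force, the opening and the grip force at its end, in the units of the state.
- readout.state(): the state, without advancing time (a new reading comes with each control period).
- viewer.grab_frame(name): name is "side" or "top" or "wrist"; returns (picture, depth): 420x560x3 uint8, red, green, blue; 420x560 float32, m along the optical axis (not along the pixel's ray), 0 where there is no reading.
- viewer.camera_model(name): a dict with "fx", "fy", "cx", "cy" (pixels), "T" (4x4, takes a point from camera to world coordinates); the wrist camera has in their place "T_tool_cam" (4x4, takes a point from camera to tool coordinates, whose origin is the TCP and whose axes are the flange's). Camera axes: x right, y up, looking along -z (the intrinsics and any distortion apply to the point x, -y, -z); pixel columns grow to the right and rows downward; lengths in m; the calibration is good to about 2 mm. A picture is of the moment at which its call begins: read the wrist's pose just before it. camera_model takes no time and is no camera call.
- order.close_job(): hands the job in; it is judged then, once.
The state is a dict: "time": time; "joint_positions": joint angles; "qvel": joint speeds; "joint_torque": joint torques, N m; "ee_pos": TCP position; "orientation": TCP orientation; "ft_force": force on the tool from outside, world axes, zero at the start; "wrist_torque": the same for the moment, N m; "grip_width": finger opening in m; "grip_force": force on a finger pad.
Only numpy, scipy, OpenCV 4.12 (cv2) and the standard library are available. Lean on these libraries where they do the work, as an engineer would, in place of code of your own. Each camera call takes 0.05 s, during which the arm holds its last target. There are 200 camera calls.

## Working session

There is one attempt and no reset: what is moved stays moved. The work goes in short steps, Python scripts to look and compute and a tool call to move; the robot and the scene stay as the last step left them, time stands still between calls to the robot, and variables do not carry over. Pictures are saved under pics/ and viewed, at most 14 in all, crops included, and the job is handed in when it is done.

Besides the shell and the picture viewer there is one more tool, called after "Request:" in YAML: its name, and indented under it one key for each argument. drive_tool: Moves the arm, as the interface text tells. Its arguments: {"type":"object","properties":{"deltas":{"type":"array"},"force":{"type":"number"}},"required":["deltas"]}

```bash
mkdir -p pics; python3 - <<'E'
from cell import readout, viewer, order, arm
import cv2,numpy as np
s=readout.state(); print({k:np.round(v,3) for k,v in s.items()}, arm.hold_point_z)
for n in ["top","side"]:
    p,d=viewer.grab_frame(n); np.savez(f"{n}.npz",p=p,d=d); m=viewer.camera_model(n)
    print(n,m)
    cv2.imwrite(f"pics/{n}0.png",cv2.resize(p[...,::-1],(800,600),interpolation=cv2.INTER_CUBIC))
print(viewer.camera_model("wrist"))
E
```

```text
{'time': np.float64(0.0), 'joint_positions': array([ 0.957,  0.427,  0.074,  1.607, -0.034,  1.111, -0.067]), 'qvel': array([ 0.   ,  0.001, -0.001, -0.   ,  0.001,  0.   ,  0.001]), 'joint_torque': array([-2.0000e-03, -9.3582e+01,  3.6660e+00, -4.5419e+01, -4.9000e-02,
        2.0000e-02, -0.0000e+00]), 'ee_pos': array([ 0.302, -0.603,  0.205]), 'orientation': array([ 0.973,  0.23 , -0.   , -0.001]), 'ft_force': array([-0.307, -0.045,  0.032]), 'wrist_torque': array([-0.005, -0.038, -0.009]), 'grip_force': np.float64(0.0), 'grip_width': np.float64(0.094)} 0.0188
top {'fx': 420.32279034560713, 'fy': 420.32279034560713, 'cx': 281.98954369960774, 'cy': 207.597938408707, 'T': array([[ 1.92984061e-02,  9.91453161e-01, -1.29027912e-01,
         3.43071185e-01],
       [-9.99813574e-01,  1.92174171e-02, -1.87276853e-03,
         3.39664987e-02],
       [ 6.22820926e-04,  1.29039999e-01,  9.91639194e-01,
         1.18036723e+00],
       [ 0.00000000e+00,  0.00000000e+00,  0.00000000e+00,
         1.00000000e+00]])}
side {'fx': 435.8656425852294, 'fy': 435.8656425852294, 'cx': 277.3165856690333, 'cy': 216.78530787241445, 'T': array([[-0.78140931,  0.31677928, -0.53763405, -0.11776258],
       [-0.62395887, -0.40858126,  0.66613563,  0.79790791],
       [-0.00864923,  0.85598613,  0.51692644,  0.64742519],
       [ 0.        ,  0.        ,  0.        ,  1.        ]])}
{'fx': 370.73498093680985, 'fy': 370.73498093680985, 'cx': 279.3499452559968, 'cy': 208.2049402003098, 'T_tool_cam': array([[ 1.12380858e-04,  9.67906213e-01,  2.51311659e-01,
         7.35689675e-02],
       [ 9.99999978e-01, -1.52895196e-04,  1.41686042e-04,
         2.34111430e-04],
       [ 1.75563145e-04,  2.51311637e-01, -9.67906209e-01,
        -1.79899451e-01],
       [ 0.00000000e+00,  0.00000000e+00,  0.00000000e+00,
         1.00000000e+00]])}
```

View pics/top0.png

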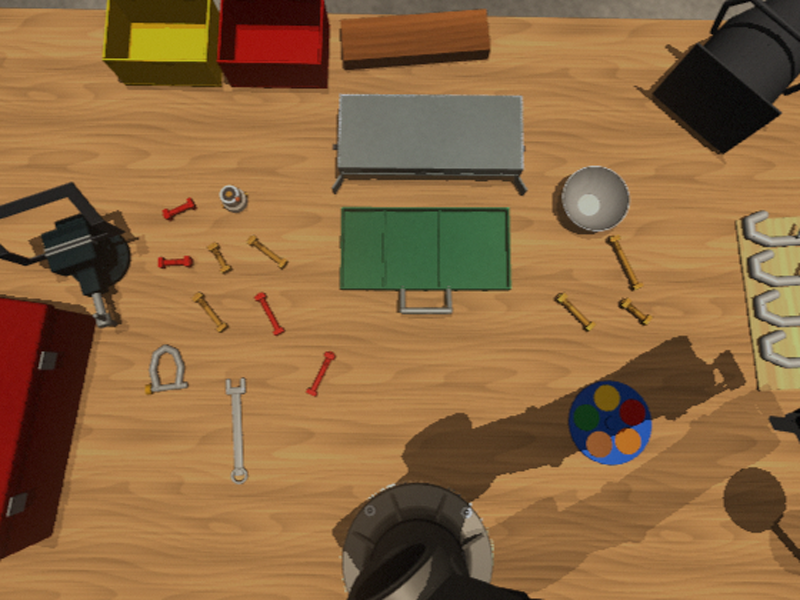

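View pics/side0.png

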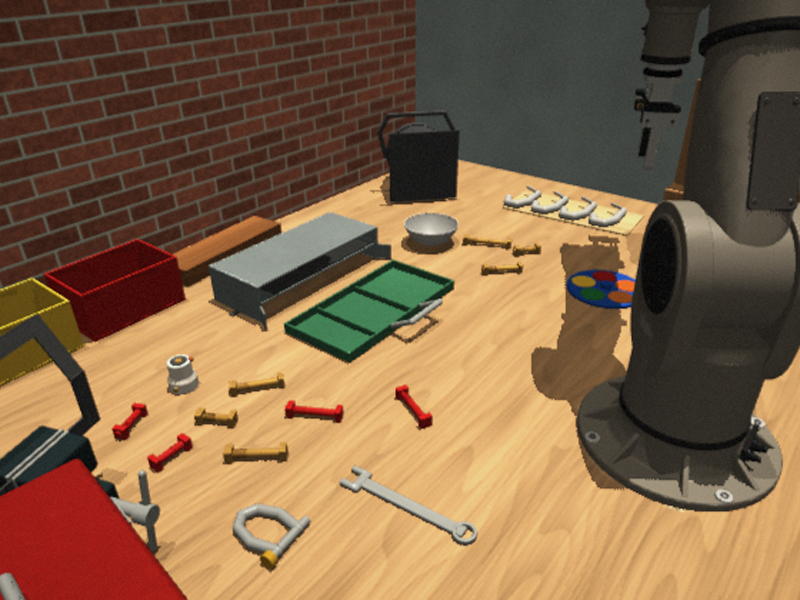

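The top view shows six brass bolts. On the left: short at (219,258), medium at (267,252) and (210,312). On the right: long at (623,262), medium at (574,312), short at (634,311). There are four red look-alikes at (179,209), (175,262), (269,313) and (321,373), which I leave alone. The tray is at (426,249) and the rack at (430,135). I'll measure them and confirm with an enlarged crop.

```bash
cat > h.py <<'E'
import numpy as np,cv2
from cell import viewer,readout
from scipy.spatial.transform import Rotation as R
def cloud(d,m,T):
    v,u=np.mgrid[:d.shape[0],:d.shape[1]]
    c=np.stack([(u-m['cx'])/m['fx']*d,-(v-m['cy'])/m['fy']*d,-d],-1)
    return c@T[:3,:3].T+T[:3,3]
def topw(n="top",fr=None):
    p,d=viewer.grab_frame(n) if fr is None else fr
    m=viewer.camera_model(n); return p,d,cloud(d,m,m['T'])
def wristw():
    s=readout.state(); p,d=viewer.grab_frame("wrist"); m=viewer.camera_model("wrist")
    T=np.eye(4); T[:3,:3]=R.from_quat(s['orientation']).as_matrix(); T[:3,3]=s['ee_pos']
    return p,d,cloud(d,m,T@m['T_tool_cam'])
def blobs(p,W,zlo=.008,zhi=.03,amin=30,amax=900):
    z=W[...,2]; m=((z>zlo)&(z<zhi)).astype(np.uint8)
    n,l,st,ce=cv2.connectedComponentsWithStats(m)
    o=[]
    for i in range(1,n):
        if amin<=st[i,4]<=amax:
            q=W[l==i][:,:2].astype(np.float32); (c,(w,h),a)=cv2.minAreaRect(q)
            if h>w: w,h,a=h,w,a+90
            o.append((ce[i].round(0),np.round(c,4),round(w,4),round(h,4),round((a+90)%180-90,1),np.median(p[l==i],0)))
    return o
E
python3 - <<'E'
from h import *
f=np.load("top.npz"); p,d,W=topw(fr=(f['p'],f['d']))
print(np.round(W[300,150],4),np.round(W[300,300],4),np.round(W[230,120],4))
for b in blobs(p,W): print(b)
# tray & rack
hsv=cv2.cvtColor(p,cv2.COLOR_RGB2HSV)
g=((hsv[...,0]>50)&(hsv[...,0]<85)&(hsv[...,1]>90)).astype(np.uint8)
n,l,st,ce=cv2.connectedComponentsWithStats(g); i=1+st[1:,4].argmax(); q=W[l==i]
print("tray",st[i],cv2.minAreaRect(q[:,:2].astype(np.float32)),np.percentile(q[:,2],[2,50,98]))
k=(W[...,2]>.065)&(W[...,2]<.095); k[:,:230]=0;k[:,375:]=0;k[:60]=0;k[135:]=0
print("rack",cv2.minAreaRect(W[k][:,:2].astype(np.float32)),W[k].mean(0))
a=cv2.resize(p[130:240,95:215],(480,440),interpolation=3); b=cv2.resize(p[130:240,380:460],(320,440),interpolation=3)
cv2.imwrite("pics/c.png",np.hstack([a,b])[...,::-1])
E
```

```text
[ 0.233   0.3949 -0.0014] [ 0.2412 -0.0183  0.0004] [0.4243 0.49   0.001 ]
(array([108.,  17.]), array([1.0562, 0.5565]), 0.1854, 0.0798, -61.8, array([61., 46.,  6.]))
(array([188.,  17.]), array([1.0579, 0.3275]), 0.2004, 0.0831, -63.1, array([47.,  9.,  5.]))
(array([197.,  57.]), array([0.9334, 0.2937]), 0.2093, 0.0618, -72.2, array([54., 19., 10.]))
(array([290.,  42.]), array([0.9858, 0.0198]), 0.2989, 0.0077, -84.3, array([45., 29., 17.]))
(array([122.,  56.]), array([0.9303, 0.5191]), 0.199, 0.0353, -80.7, array([63., 47.,  8.]))
(array([483.,  84.]), array([ 0.866 , -0.5385]), 0.1891, 0.0081, 47.6, array([19., 16., 13.]))
(array([416., 139.]), array([ 0.6923, -0.3348]), 0.1103, 0.1091, -76.2, array([132., 124., 113.]))
(array([363., 129.]), array([ 0.725 , -0.1901]), 0.0392, 0.0037, 27.6, array([44.5, 38.5, 30. ]))
(array([166., 142.]), array([0.679, 0.374]), 0.0536, 0.0326, -49.9, array([134., 115.,  93.]))
(array([124., 146.]), array([0.6636, 0.4898]), 0.0643, 0.0221, -64.5, array([158.,  34.,  22.]))
(array([536., 162.]), array([ 0.6359, -0.6908]), 0.1193, 0.0666, 58.1, a
[... 1302 characters left out ...]
.]), array([0.348 , 0.4972]), 0.0886, 0.0774, 10.8, array([139., 124., 107.]))
(array([224., 261.]), array([0.3442, 0.1931]), 0.0894, 0.0193, -24.1, array([159.,  49.,  34.]))
(array([427., 295.]), array([ 0.2583, -0.3645]), 0.0289, 0.0283, 57.0, array([12., 30., 70.]))
(array([419., 308.]), array([ 0.2253, -0.3409]), 0.0505, 0.0287, -41.1, array([145.,  87.,  45.]))
tray [ 239  145  118   58 6302] ((0.5096702575683594, -0.008201643824577332), (0.32909131050109863, 0.33082860708236694), 2.564260244369507) [-0.00036231  0.00449418  0.02106913]
rack ((0.8089395761489868, -0.008571624755859375), (0.1515876054763794, 0.35513806343078613), 0.5685190558433533) [ 0.80725155 -0.00890487  0.07916647]
```

View pics/c.png

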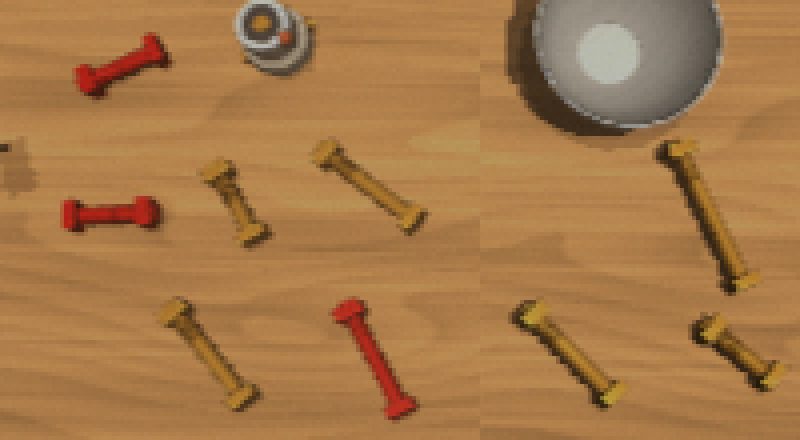

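The brass bolts are confirmed and separated clearly from the red ones. Next I'll get the tray pose precisely and set up a planner helper.

```bash
cat >> h.py <<'E'
def plan(x,y,z,yaw,quiet=False):
    s=readout.state(); r=R.from_quat(s['orientation']).as_matrix(); p=s['ee_pos']
    y0=np.degrees(np.arctan2(r[1,0],r[0,0]))
    d=r.T@(np.array([x,y,z])-p)/.04
    dyaw=(yaw-y0+90)%180-90
    tilt=np.degrees(np.cross(r[:,2],[0,0,-1]))
    print("t%.2f"%s['time'],"ee",np.round(p,4),"yaw %.2f"%y0,"tiltfix(tool u)",np.round(r.T@tilt/5,2),"w %.4f gf %.1f"%(s['grip_width'],s['grip_force']),"F",np.round(s['ft_force'],1))
    print(" shift units",np.round(d,2),"norm %.2f"%np.linalg.norm(d),"wz units %.2f"%(-dyaw/5), "alt %.2f"%(-(dyaw-180*np.sign(dyaw))/5))
def tray(p,W):
    hsv=cv2.cvtColor(p,cv2.COLOR_RGB2HSV)
    g=((hsv[...,0]>45)&(hsv[...,0]<90)&(hsv[...,1]>80)).astype(np.uint8); g=cv2.morphologyEx(g,cv2.MORPH_OPEN,np.ones((3,3)))
    n,l,st,ce=cv2.connectedComponentsWithStats(g); i=1+st[1:,4].argmax()
    z=W[...,2]; q=W[(l==i)&(z>.016)&(z<.03)]
    return cv2.minAreaRect(q[:,:2].astype(np.float32)), W[l==i]
E
python3 - <<'E'
from h import *
f=np.load("top.npz"); p,d,W=topw(fr=(f['p'],f['d']))
r,q=tray(p,W); print(r)
# floor points fit: percentiles after rotation
for ax in (0,1): print(np.percentile(q[:,ax],[0.3,1,2,50,98,99,99.7]))
z=W[...,2]; k=(z>.032)&(z<.055); k[:, :270]=0;k[:,330:]=0;k[:190]=0;k[225:]=0
print("pull",cv2.minAreaRect(W[k][:,:2].astype(np.float32)),W[k][:,2].max())
# rack front edge
for c in range(245,366,15):
    col=W[80:140,c]; kk=(col[:,2]>.07)&(col[:,2]<.09); print(c,np.round(col[kk][:,0].min(),4),np.round(col[kk][:,0].max(),4),end=' | ')
print()
# flared guides
k=(z>.02)&(z<.06);k[:, :225]=0;k[:,375:]=0;k[:110]=0;k[136:]=0
for lo,hi in((225,250),(350,375)):
    q=W[:,lo:hi][k[:,lo:hi]];print(len(q), q.min(0) if len(q) else 0,q.max(0) if len(q) else 0)
plan(.5736,-.3984,.12,24.8)
E
```

```text
((0.5926925539970398, -0.005343794822692871), (0.1644439995288849, 0.3303096890449524), 0.9075078964233398)
[0.5094886  0.51136769 0.51325945 0.59061291 0.66826696 0.67041544
 0.67225146]
[-0.16735257 -0.16446952 -0.16128045 -0.0029242   0.15507876  0.15809406
  0.15964729]
pull ((0.47631579637527466, -0.005661860108375549), (0.03693128749728203, 0.10064622759819031), 4.648654460906982) 0.05090646332677151
245 0.7318 0.8377 | 260 0.7344 0.8382 | 275 0.7353 0.8403 | 290 0.7353 0.8398 | 305 0.737 0.8432 | 320 0.7371 0.8409 | 335 0.7341 0.8427 | 350 0.7354 0.8445 | 365 0.7365 0.8452 | 
86 [0.70333951 0.13330443 0.0204721 ] [0.74421109 0.18143323 0.05294062]
95 [ 0.70829729 -0.20136032  0.02002312] [ 0.74715326 -0.14943326  0.05453733]
t0.10 ee [ 0.3018 -0.6033  0.2049] yaw 26.57 tiltfix(tool u) [-0.01  0.    0.  ] w 0.0941 gf 0.0 F [-0.4  0.2  0.5]
 shift units [ 8.37 -1.54  2.12] norm 8.77 wz units 0.35 alt -35.65
```

Request:
drive_tool:
  deltas:
    - [0.93, -0.17, 0.235, 0.05, 0, 0.05, 0.4]
    - [0.93, -0.17, 0.235, 0, 0, 0.05, 0.4]
    - [0.93, -0.17, 0.235, 0, 0, 0.05, 0.4]
    - [0.93, -0.17, 0.235, 0, 0, 0.05, 0.4]
    - [0.93, -0.17, 0.235, 0, 0, 0.05, 0.4]
    - [0.93, -0.17, 0.235, 0, 0, 0.05, 0.4]
    - [0.93, -0.17, 0.235, 0, 0, 0.05, 0.4]
    - [0.93, -0.17, 0.235, 0, 0, 0, 0.4]
  force: 30

```text
time: 0.77
ee_pos: [0.5475, -0.4239, 0.1298]
orientation: [0.977, 0.215, -0.001, -0.002]
ft_force: [-0.1, -0.5, -0.3]
grip_width: 0.0564
grip_force: 0.0
```

Request:
drive_tool:
  deltas:
    - [0.93, -0.17, 0.235, 0, 0, 0, 0.4]
    - [0, 0, 0, 0, 0, 0, 0.4]
    - [0, 0, 0, 0, 0, 0, 0.4]

```text
time: 1.02
ee_pos: [0.5788, -0.4007, 0.1197]
orientation: [0.976, 0.217, -0.001, -0.003]
ft_force: [-1.1, -1.0, -0.7]
grip_width: 0.0564
grip_force: 0.0
```

```bash
python3 - <<'E'
from h import *
plan(.5736,-.3984,.003,24.8)
p,d,W=wristw(); 
for b in blobs(p,W,amin=200,amax=40000): print(b)
cv2.imwrite("pics/w1.png",p[...,::-1])
E
```

```text
t1.02 ee [ 0.5788 -0.4007  0.1197] yaw 25.07 tiltfix(tool u) [-0.08  0.01  0.  ] w 0.0564 gf 0.0 F [-1.1 -1.  -0.7]
 shift units [-0.09 -0.09  2.92] norm 2.92 wz units 0.05 alt -35.95
(array([ 9., 37.]), array([ 0.5979, -0.173 ]), 0.0808, 0.006, 2.1, array([22., 37., 27.]))
(array([263.,  54.]), array([ 0.6765, -0.3431]), 0.1073, 0.0748, -65.2, array([109., 104., 103.]))
(array([280., 211.]), array([ 0.5732, -0.4029]), 0.1165, 0.0199, 24.8, array([118.,  84.,  45.]))
(array([112., 252.]), array([ 0.4801, -0.2951]), 0.0698, 0.021, 44.8, array([104.,  74.,  38.]))
(array([243., 308.]), array([ 0.4811, -0.4136]), 0.048, 0.0206, 51.4, array([123.,  86.,  43.]))
(array([551., 322.]), array([ 0.5877, -0.6543]), 0.0144, 0.0094, -19.8, array([95., 91., 90.]))
```

View pics/w1.png

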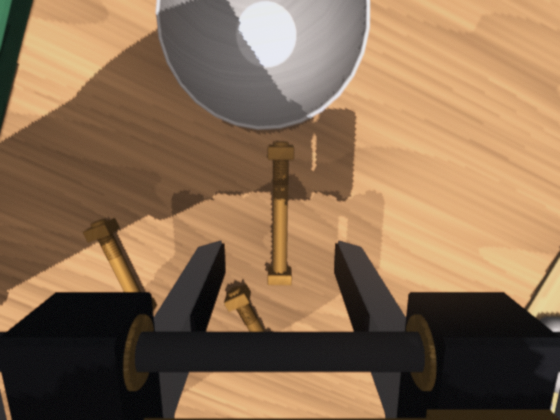

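The wrist view shows the long bolt at (280,211), centred between the fingers at (225…335). Descending.

Request:
drive_tool:
  deltas:
    - [-0.15, 0, 0.73, 0, 0, 0, 0.4]
    - [0, 0, 0.73, 0, 0, 0, 0.4]
    - [0, 0, 0.73, 0, 0, 0, 0.4]
    - [0, 0, 0.6, 0, 0, 0, 0.4]
    - [0, 0, 0.1, 0, 0, 0, 0.4]
    - [0, 0, 0, 0, 0, 0, 0.4]

```text
time: 1.57
ee_pos: [0.5697, -0.4063, 0.0044]
orientation: [0.977, 0.214, -0.002, -0.003]
ft_force: [-0.5, -0.7, 0.5]
grip_width: 0.0567
grip_force: 0.0
```

Request:
drive_tool:
  deltas:
    - [0, 0, 0, 0, 0, 0, 1]
    - [0, 0, 0, 0, 0, 0, 1]
    - [0, 0, 0, 0, 0, 0, 1]
    - [0, 0, 0, 0, 0, 0, 1]
    - [0, 0, 0, 0, 0, 0, 1]
    - [0, 0, 0, 0, 0, 0, 1]
  force: 40

```text
time: 2.07
ee_pos: [0.5718, -0.4057, 0.006]
orientation: [0.977, 0.215, -0.0, -0.002]
ft_force: [1.1, 0.5, 0.8]
grip_width: 0.0196
grip_force: 0.0
```

Request:
drive_tool:
  deltas:
    - [0, 0, -0.3, 0, 0, 0, 1]
    - [0, 0, -0.6, 0, 0, 0, 1]
    - [0, 0, -0.7, 0, 0, -0.5, 1]
    - [0, 0, -0.7, 0, 0, -1, 1]
    - [0, 0, -0.2, 0, 0, -1, 1]
    - [0, 0, 0, 0, 0, -1, 1]
    - [0, 0, 0, 0, 0, -1, 1]
    - [0, 0, 0, 0, 0, -1, 1]

```text
time: 2.73
ee_pos: [0.572, -0.4061, 0.107]
orientation: [0.897, 0.443, 0.0, -0.002]
ft_force: [-1.3, 0.6, 1.2]
grip_width: 0.0002
grip_force: 0.0
```

Request:
drive_tool:
  deltas:
    - [0, 0, 0, 0, 0, -1, 1]
    - [0, 0, 0, 0, 0, -1, 1]
    - [0, 0, 0, 0, 0, -1, 1]
    - [0, 0, 0, 0, 0, -1, 1]
    - [0, 0, 0, 0, 0, -1, 1]
    - [0, 0, 0, 0, 0, -1, 1]
    - [0, 0, 0, 0, 0, -1, 1]
    - [0, 0, 0, 0, 0, -0.5, 1]

```text
time: 3.4
ee_pos: [0.5717, -0.4062, 0.1065]
orientation: [0.706, 0.708, 0.001, -0.002]
ft_force: [-0.3, 0.1, -1.1]
grip_width: 0.0002
grip_force: 0.0
```

```bash
python3 - <<'E'
from h import *
plan(.5935,-.102,.06,90.9)
p,d,W=topw()
for b in blobs(p,W): 
    if 60<b[5][0]<170 and b[5][2]<60 and b[3]<.025 and b[1][0]<.7: print(b)
E
```

```text
t3.40 ee [ 0.5717 -0.4062  0.1065] yaw 90.11 tiltfix(tool u) [-0.02 -0.04  0.  ] w 0.0002 gf 0.0 F [-0.3  0.1 -1.1]
 shift units [7.6  0.56 1.19] norm 7.71 wz units -0.16 alt 35.84
(array([124., 146.]), array([0.6627, 0.4891]), 0.0632, 0.0197, -62.6, array([166. ,  36.5,  24. ]))
(array([186., 176.]), array([0.5805, 0.3095]), 0.0894, 0.0189, 54.5, array([155., 108.,  44.]))
(array([436., 183.]), array([ 0.5733, -0.3983]), 0.1152, 0.0214, 25.3, array([61., 41., 20.]))
(array([153., 180.]), array([0.5674, 0.4026]), 0.0647, 0.0203, 30.7, array([152., 107.,  44.]))
(array([122., 183.]), array([0.5558, 0.4887]), 0.0649, 0.0203, -83.9, array([163.,  37.,  24.]))
(array([146., 218.]), array([0.4589, 0.415 ]), 0.0899, 0.0197, 40.9, array([157., 110.,  45.]))
(array([188., 219.]), array([0.458 , 0.2984]), 0.0897, 0.0187, 31.0, array([166.,  47.,  31.]))
(array([402., 218.]), array([ 0.4734, -0.2988]), 0.0904, 0.0213, 45.0, array([87., 59., 25.]))
(array([444., 217.]), array([ 0.4767, -0.4166]), 0.0642, 0.0207, 49.9, array([117.,  79.,  31.]))
(array([224., 261.]), array([0.3439, 0.193 ]), 0.0898, 0.0198, -23.8, array([166.5,  51. ,  35.5]))
```

The fingers needed longer to close and the bolt was left unmoved. Retrying with a smaller opening and a longer wait.

Request:
drive_tool:
  deltas:
    - [0.12, 0.04, 0, 0, 0, 1, 0.55]
    - [0, 0, 0, 0, 0, 1, 0.55]
    - [0, 0, 0, 0, 0, 1, 0.55]
    - [0, 0, 0, 0, 0, 1, 0.55]
    - [0, 0, 0, 0, 0, 1, 0.55]
    - [0, 0, 0, 0, 0, 1, 0.55]
    - [0, 0, 0, 0, 0, 1, 0.55]
    - [0, 0, 0, 0, 0, 1, 0.55]

```text
time: 4.12
ee_pos: [0.5734, -0.4013, 0.1064]
orientation: [0.908, 0.419, 0.0, -0.002]
ft_force: [-0.6, 0.1, -0.2]
grip_width: 0.0423
grip_force: 0.0
```

Request:
drive_tool:
  deltas:
    - [0, 0, 0, 0, 0, 1, 0.55]
    - [0, 0, 0, 0, 0, 1, 0.55]
    - [0, 0, 0, 0, 0, 1, 0.55]
    - [0, 0, 0.6, 0, 0, 1, 0.55]
    - [0, 0, 0.7, 0, 0, 1, 0.55]
    - [0, 0, 0.7, 0, 0, 0, 0.55]
    - [0, 0, 0.5, 0, 0, 0, 0.55]
    - [0, 0, 0.05, 0, 0, 0, 0.55]

```text
time: 4.78
ee_pos: [0.5722, -0.3999, 0.0009]
orientation: [0.977, 0.214, -0.002, -0.003]
ft_force: [0.3, 0.0, 1.1]
grip_width: 0.0424
grip_force: 0.0
```

Request:
drive_tool:
  deltas:
    - [0, 0, 0, 0, 0, 0, 1]
    - [0, 0, 0, 0, 0, 0, 1]
    - [0, 0, 0, 0, 0, 0, 1]
    - [0, 0, 0, 0, 0, 0, 1]
    - [0, 0, 0, 0, 0, 0, 1]
    - [0, 0, 0, 0, 0, 0, 1]
    - [0, 0, 0, 0, 0, 0, 1]
    - [0, 0, 0, 0, 0, 0, 1]
  force: 40

```text
time: 5.45
ee_pos: [0.5736, -0.4012, 0.0045]
orientation: [0.977, 0.215, -0.0, -0.002]
ft_force: [-1.2, 0.6, 7.6]
grip_width: 0.0113
grip_force: 40.0
```

Request:
drive_tool:
  deltas:
    - [0, 0, -0.4, 0, 0, 0, 1]
    - [0, 0, -0.6, 0, 0, 0, 1]
    - [0, 0, -0.7, 0, 0, -0.6, 1]
    - [0, 0, -0.7, 0, 0, -1, 1]
    - [0, 0, 0, 0, 0, -1, 1]
    - [0, 0, 0, 0, 0, -1, 1]
    - [0, 0, 0, 0, 0, -1, 1]
    - [0, 0, 0, 0, 0, -1, 1]

```text
time: 6.12
ee_pos: [0.5732, -0.4011, 0.0999]
orientation: [0.895, 0.447, 0.0, -0.002]
ft_force: [-0.3, 0.1, -1.4]
grip_width: 0.011
grip_force: 40.0
```

Request:
drive_tool:
  deltas:
    - [0, 0, 0, 0, 0, -1, 1]
    - [0, 0, 0, 0, 0, -1, 1]
    - [0, 0, 0, 0, 0, -1, 1]
    - [0, 0, 0, 0, 0, -1, 1]
    - [0, 0, 0, 0, 0, -1, 1]
    - [0, 0, 0, 0, 0, -1, 1]
    - [0, 0, 0, 0, 0, -1, 1]
    - [0, 0, 0, 0, 0, -0.6, 1]

```text
time: 6.78
ee_pos: [0.5731, -0.4012, 0.0996]
orientation: [0.7, 0.714, 0.001, -0.002]
ft_force: [-0.6, -0.3, -1.5]
grip_width: 0.0108
grip_force: 40.0
```

Request:
drive_tool:
  deltas:
    - [0.7, 0.06, 0, 0, 0, 0, 1]
    - [0.95, 0.06, 0, 0, 0, 0, 1]
    - [0.95, 0.06, 0, 0, 0, 0, 1]
    - [0.95, 0.06, 0, 0, 0, 0, 1]
    - [0.95, 0.06, 0, 0, 0, 0, 1]
    - [0.95, 0.06, 0, 0, 0, 0, 1]
    - [0.95, 0.06, 0, 0, 0, 0, 1]
    - [0.95, 0.06, 0, 0, 0, 0, 1]

```text
time: 7.45
ee_pos: [0.5881, -0.1053, 0.1009]
orientation: [0.702, 0.712, 0.001, -0.002]
ft_force: [1.3, 1.3, -0.8]
grip_width: 0.0108
grip_force: 40.0
```

Request:
drive_tool:
  deltas:
    - [0.13, 0, 0, 0, 0, 0, 1]
    - [0, 0, 0, 0, 0, 0, 1]
    - [0, 0, 0, 0, 0, 0, 1]

```text
time: 7.7
ee_pos: [0.5883, -0.1016, 0.1008]
orientation: [0.702, 0.712, 0.001, -0.002]
ft_force: [0.4, 0.2, -1.7]
grip_width: 0.0108
grip_force: 40.0
```

```bash
python3 - <<'E'
from h import *
p,d,W=wristw(); cv2.imwrite("pics/w2.png",p[...,::-1])
plan(.5935,-.102,.0095,90.9)
r,q=tray(p,W); print(r)
for b in blobs(p,W,.05,.09,200,20000): print(b)
E
```

```text
t7.75 ee [ 0.5882 -0.1026  0.1007] yaw 90.79 tiltfix(tool u) [-0.02 -0.04  0.  ] w 0.0108 gf 40.0 F [-0.1 -0.2 -2.3]
 shift units [0.01 0.14 2.28] norm 2.28 wz units -0.02 alt 35.98
((0.5804230570793152, -0.04477459937334061), (0.25274550914764404, 0.0988166332244873), 40.90815353393555)
(array([541., 196.]), array([ 0.7416, -0.0622]), 0.1941, 0.0255, -86.4, array([91., 88., 88.]))
(array([533., 375.]), array([ 0.7511, -0.1867]), 0.0323, 0.0068, 1.7, array([229., 231., 231.]))
```

View pics/w2.png

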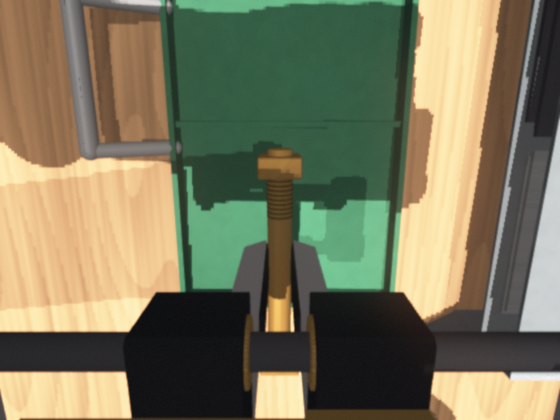

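The long bolt is held straight, with its nut at (280,165). The divider is at v=123 and the tray walls at u≈180 and 400. I'll check the offset along the bolt numerically.

```bash
cat >> h.py <<'E'
def held():
    p,d,W=wristw(); s=readout.state(); r=R.from_quat(s['orientation']).as_matrix()
    L=(W-s['ee_pos'])@r   # tool coords
    k=(L[...,2]<.004)&(L[...,2]>-.04)&(abs(L[...,1])<.011)&(d>.05)&(L[...,0]>.018)&(L[...,0]<.08)
    q=L[k]; print("held: far end x %.4f"%np.percentile(q[:,0],99.7),"y",np.round(np.percentile(q[:,1],[2,50,98]),4),"z",np.round(np.percentile(q[:,2],[2,50]),4)) if len(q) else print("none")
    f=q[q[:,0]<q[:,0].max()-.02] if len(q) else q
    g=cv2.cvtColor(p,cv2.COLOR_RGB2HSV); m=(g[...,0]>60)&(g[...,0]<85)&(g[...,1]>90)
    # divider/wall tops near bench frame
    t=m&(W[...,2]>.012)&(W[...,2]<.03)
    return p,d,W,t
E
python3 - <<'E'
from h import *
p,d,W,t=held()
for v in (60,250): 
    us=np.where((W[v,:,2]>.014)&(W[v,:,2]<.026))[0]; print(v,[(u,np.round(W[v,u],4).tolist()) for u in us[::3]])
for u in (220,360):
    vs=np.where((W[:,u,2]>.010)&(W[:,u,2]<.026))[0]; print(u,[(v,np.round(W[v,u],4).tolist()) for v in vs[::2]][:12])
E
```

```text
held: far end x 0.0571 y [-0.0083  0.0005  0.0095] z [-0.0171 -0.0122]
60 [(np.int64(163), [0.5116, 0.0023, 0.0234]), (np.int64(166), [0.5131, 0.0025, 0.0218]), (np.int64(169), [0.5152, 0.0025, 0.0222]), (np.int64(404), [0.6707, 0.0055, 0.0157]), (np.int64(407), [0.671, 0.0048, 0.0211]), (np.int64(410), [0.672, 0.0044, 0.0241]), (np.int64(413), [0.6738, 0.0044, 0.0244])]
250 [(np.int64(177), [0.5133, -0.1295, 0.0224]), (np.int64(181), [0.5162, -0.1295, 0.0222]), (np.int64(184), [0.5172, -0.1312, 0.0178]), (np.int64(391), [0.6733, -0.1289, 0.0179]), (np.int64(394), [0.6739, -0.127, 0.0228]), (np.int64(397), [0.6761, -0.1269, 0.023])]
220 [(np.int64(120), [0.5468, -0.0353, 0.0174]), (np.int64(122), [0.5468, -0.0367, 0.0176]), (np.int64(124), [0.5466, -0.038, 0.0167])]
360 [(np.int64(119), [0.6434, -0.0333, 0.0182]), (np.int64(121), [0.6437, -0.0346, 0.0171]), (np.int64(123), [0.6437, -0.036, 0.0177])]
```

Request:
drive_tool:
  deltas:
    - [0, 0.14, 0.6, 0, 0, 0, 1]
    - [0, 0, 0.7, 0, 0, 0, 1]
    - [0, 0, 0.6, 0, 0, 0, 1]
    - [0, 0, 0.3, 0, 0, 0, 1]
    - [0, 0, 0.05, 0, 0, 0, 1]
    - [0, 0, 0, 0, 0, 0, 1]

```text
time: 8.3
ee_pos: [0.5935, -0.102, 0.0105]
orientation: [0.702, 0.712, 0.0, -0.002]
ft_force: [-1.0, 0.2, -1.0]
grip_width: 0.0109
grip_force: 39.8
```

Request:
drive_tool:
  deltas:
    - [0, 0, 0, 0, 0, 0, 0.65]
    - [0, 0, 0, 0, 0, 0, 0.65]
    - [0, 0, 0, 0, 0, 0, 0.65]
    - [0, 0, 0, 0, 0, 0, 0.65]
    - [0, 0, -0.3, 0, 0, 0, 0.65]
    - [0, 0, -0.7, 0, 0, 0, 0.65]
    - [0, 0, -0.9, 0, 0, 0, 0.65]
    - [0, 0, -0.6, 0, 0, 0, 0.65]

```text
time: 8.97
ee_pos: [0.5946, -0.1015, 0.1144]
orientation: [0.702, 0.712, 0.001, -0.001]
ft_force: [0.7, 0.7, 0.5]
grip_width: 0.0329
grip_force: 0.0
```

```bash
python3 - <<'E'
from h import *
plan(.4732,-.300,.1,44.6)
plan(.4732,-.300,.1,90)
E
```

```text
t8.97 ee [ 0.5946 -0.1015  0.1144] yaw 90.84 tiltfix(tool u) [ 0.   -0.04  0.  ] w 0.0329 gf 0.0 F [0.7 0.7 0.5]
 shift units [-4.92 -3.11  0.34] norm 5.83 wz units 9.25 alt -26.75
t8.97 ee [ 0.5946 -0.1015  0.1144] yaw 90.84 tiltfix(tool u) [ 0.   -0.04  0.  ] w 0.0329 gf 0.0 F [0.7 0.7 0.5]
 shift units [-4.92 -3.11  0.34] norm 5.83 wz units 0.17 alt -35.83
```

Request:
drive_tool:
  deltas:
    - [-0.82, -0.52, 0.06, 0, 0, 0, 0.55]
    - [-0.82, -0.52, 0.06, 0, 0, 0, 0.55]
    - [-0.82, -0.52, 0.06, 0, 0, 0, 0.55]
    - [-0.82, -0.52, 0.06, 0, 0, 0, 0.55]
    - [-0.82, -0.52, 0.06, 0, 0, 0, 0.55]
    - [-0.82, -0.52, 0.06, 0, 0, 0, 0.55]
    - [0, 0, 0, 0, 0, 1, 0.55]
    - [0, 0, 0, 0, 0, 1, 0.55]

```text
time: 9.63
ee_pos: [0.4702, -0.303, 0.0968]
orientation: [0.764, 0.645, 0.0, -0.002]
ft_force: [-0.3, 0.5, 0.1]
grip_width: 0.0423
grip_force: 0.0
```

Request:
drive_tool:
  deltas:
    - [0, 0, 0, 0, 0, 1, 0.55]
    - [0, 0, 0, 0, 0, 1, 0.55]
    - [0, 0, 0, 0, 0, 1, 0.55]
    - [0, 0, 0, 0, 0, 1, 0.55]
    - [0, 0, 0, 0, 0, 1, 0.55]
    - [0, 0, 0, 0, 0, 1, 0.55]
    - [0, 0, 0, 0, 0, 1, 0.55]
    - [0, 0, 0, 0, 0, 0.25, 0.55]

```text
time: 10.3
ee_pos: [0.4723, -0.3001, 0.0968]
orientation: [0.926, 0.377, 0.0, -0.002]
ft_force: [0.8, 0.8, -0.2]
grip_width: 0.0424
grip_force: 0.0
```

```bash
python3 - <<'E'
from h import *
plan(.4732,-.300,.003,44.6)
p,d,W=wristw()
for b in blobs(p,W,amin=200,amax=40000): print(b)
p,d,W=topw(); z=W[...,2]
k=(z>.010)&(z<.03);print("long in tray:")
q=W[(p[...,0].astype(int)>p[...,1]*1.2)&k&(W[...,1]<-.04)&(W[...,1]>-.165)&(W[...,0]>.52)&(W[...,0]<.665)]
print(len(q),cv2.minAreaRect(q[:,:2].astype(np.float32)),np.percentile(q[:,2],[50,98]))
E
```

```text
t10.30 ee [ 0.4723 -0.3001  0.0968] yaw 44.32 tiltfix(tool u) [-0.04 -0.02  0.  ] w 0.0424 gf 0.0 F [ 0.8  0.8 -0.2]
 shift units [0.01 0.02 2.35] norm 2.35 wz units -0.06 alt 35.94
(array([190.,  19.]), array([ 0.5242, -0.1673]), 0.051, 0.0258, -42.4, array([40., 67., 48.]))
(array([519.,  62.]), array([ 0.6591, -0.3342]), 0.0801, 0.0429, 88.2, array([192., 185., 183.]))
(array([281., 215.]), array([ 0.4728, -0.302 ]), 0.0901, 0.0198, 44.8, array([125.,  89.,  48.]))
(array([389., 284.]), array([ 0.4924, -0.3983]), 0.0206, 0.0112, -31.4, array([133. ,  95. ,  51.5]))
(array([213., 396.]), array([ 0.3166, -0.3756]), 0.0478, 0.0196, 29.2, array([237., 230.,  87.]))
long in tray:
175 ((0.594351053237915, -0.10103166103363037), (0.01802494190633297, 0.11516750603914261), 0.748838484287262) [0.01996932 0.02707555]
```

Long bolt lies straight in its row. Picking the right-hand medium.

Request:
drive_tool:
  deltas:
    - [0, 0, 0.7, 0, 0, 0, 0.55]
    - [0, 0, 0.8, 0, 0, 0, 0.55]
    - [0, 0, 0.6, 0, 0, 0, 0.55]
    - [0, 0, 0.2, 0, 0, 0, 0.55]
    - [0, 0, 0.03, 0, 0, 0, 0.55]
    - [0, 0, 0, 0, 0, 0, 0.55]

```text
time: 10.9
ee_pos: [0.472, -0.2999, 0.0031]
orientation: [0.925, 0.38, -0.0, -0.002]
ft_force: [-0.1, 0.3, 0.3]
grip_width: 0.0423
grip_force: 0.0
```

Request:
drive_tool:
  deltas:
    - [0, 0, 0, 0, 0, 0, 1]
    - [0, 0, 0, 0, 0, 0, 1]
    - [0, 0, 0, 0, 0, 0, 1]
    - [0, 0, 0, 0, 0, 0, 1]
    - [0, 0, 0, 0, 0, 0, 1]
    - [0, 0, 0, 0, 0, 0, 1]
    - [0, 0, 0, 0, 0, 0, 1]
    - [0, 0, 0, 0, 0, 0, 1]
  force: 40

```text
time: 11.57
ee_pos: [0.4721, -0.3, 0.003]
orientation: [0.925, 0.379, 0.0, -0.002]
ft_force: [-0.8, 0.5, 7.2]
grip_width: 0.0107
grip_force: 40.0
```

Request:
drive_tool:
  deltas:
    - [0, 0, -0.4, 0, 0, 0, 1]
    - [0, 0, -0.6, 0, 0, 0, 1]
    - [0, 0, -0.7, 0, 0, -0.4, 1]
    - [0, 0, -0.7, 0, 0, -1, 1]
    - [0, 0, 0, 0, 0, -1, 1]
    - [0, 0, 0, 0, 0, -1, 1]
    - [0, 0, 0, 0, 0, -1, 1]
    - [0, 0, 0, 0, 0, -1, 1]

```text
time: 12.23
ee_pos: [0.4718, -0.3002, 0.0987]
orientation: [0.81, 0.587, 0.0, -0.002]
ft_force: [0.1, 0.1, -1.3]
grip_width: 0.0107
grip_force: 40.0
```

Request:
drive_tool:
  deltas:
    - [0, 0, 0, 0, 0, -1, 1]
    - [0, 0, 0, 0, 0, -1, 1]
    - [0, 0, 0, 0, 0, -1, 1]
    - [0, 0, 0, 0, 0, -0.9, 1]
    - [0, 0, 0, 0, 0, 0, 1]
    - [0, 0, 0, 0, 0, 0, 1]

```text
time: 12.73
ee_pos: [0.4717, -0.3003, 0.0984]
orientation: [0.701, 0.713, 0.001, -0.002]
ft_force: [0.5, -0.3, -1.9]
grip_width: 0.0108
grip_force: 40.0
```

```bash
python3 - <<'E'
from h import *
plan(.549,.0195,.0095,90.9)
held()
E
```

```text
t12.73 ee [ 0.4717 -0.3003  0.0984] yaw 90.91 tiltfix(tool u) [-0.02 -0.05  0.  ] w 0.0108 gf 40.0 F [ 0.5 -0.3 -1.9]
 shift units [7.95 2.06 2.25] norm 8.52 wz units 0.00 alt -36.00
held: far end x 0.0438 y [-0.0089  0.0005  0.0099] z [-0.0186 -0.0156]
```

Request:
drive_tool:
  deltas:
    - [0.6, 0.15, 0, 0, 0, 0, 1]
    - [0.95, 0.25, 0, 0, 0, 0, 1]
    - [0.95, 0.25, 0, 0, 0, 0, 1]
    - [0.95, 0.25, 0, 0, 0, 0, 1]
    - [0.95, 0.25, 0, 0, 0, 0, 1]
    - [0.95, 0.25, 0, 0, 0, 0, 1]
    - [0.95, 0.25, 0, 0, 0, 0, 1]
    - [0.95, 0.25, 0, 0, 0, 0, 1]

```text
time: 13.45
ee_pos: [0.5426, -0.0069, 0.0997]
orientation: [0.701, 0.713, 0.001, -0.002]
ft_force: [0.8, -0.5, -1.3]
grip_width: 0.0116
grip_force: 4.0
```

Request:
drive_tool:
  deltas:
    - [0.7, 0.16, 0, 0, 0, 0, 1]
    - [0, 0, 0.5, 0, 0, 0, 1]
    - [0, 0, 0.7, 0, 0, 0, 1]
    - [0, 0, 0.5, 0, 0, 0, 1]
    - [0, 0, 0.2, 0, 0, 0, 1]
    - [0, 0, 0, 0, 0, 0, 1]

```text
time: 13.95
ee_pos: [0.547, 0.0196, 0.022]
orientation: [0.701, 0.713, -0.0, -0.003]
ft_force: [-1.4, 0.4, -1.1]
grip_width: 0.0107
grip_force: 40.0
```

```bash
python3 - <<'E'
from h import *
plan(.549,.0195,.0095,90.9)
held()
E
```

```text
t13.95 ee [0.547  0.0196 0.022 ] yaw 91.00 tiltfix(tool u) [-0.06 -0.04 -0.  ] w 0.0107 gf 40.0 F [-1.4  0.4 -1.1]
 shift units [-0.01  0.05  0.31] norm 0.32 wz units 0.02 alt -35.98
held: far end x 0.0438 y [-0.0093 -0.0003  0.0091] z [-0.017  -0.0139]
```

Request:
drive_tool:
  deltas:
    - [0, 0.05, 0.2, 0, 0, 0, 1]
    - [0, 0, 0.11, 0, 0, 0, 1]
    - [0, 0, 0, 0, 0, 0, 1]
    - [0, 0, 0, 0, 0, 0, 0.65]
    - [0, 0, 0, 0, 0, 0, 0.65]
    - [0, 0, 0, 0, 0, 0, 0.65]
    - [0, 0, 0, 0, 0, 0, 0.65]
    - [0, 0, -0.3, 0, 0, 0, 0.65]

```text
time: 14.67
ee_pos: [0.5491, 0.0195, 0.0222]
orientation: [0.7, 0.714, -0.0, -0.003]
ft_force: [-1.5, -0.7, -0.8]
grip_width: 0.0328
grip_force: 0.0
```

Request:
drive_tool:
  deltas:
    - [0, 0, -0.7, 0, 0, 0, 0.65]
    - [0, 0, -0.7, 0, 0, 0, 0.65]
    - [0, 0, -0.6, 0, 0, 0, 0.65]
    - [-0.98, -0.16, 0, 0, 0, 0, 0.55]
    - [-0.98, -0.16, 0, 0, 0, 0, 0.55]
    - [-0.98, -0.16, 0, 0, 0, 0, 0.55]
    - [-0.98, -0.16, 0, 0, 0, 0, 0.55]
    - [-0.98, -0.16, 0, 0, 0, 0, 0.55]

```text
time: 15.33
ee_pos: [0.5216, -0.179, 0.1038]
orientation: [0.7, 0.714, 0.001, -0.002]
ft_force: [2.1, 0.3, 0.7]
grip_width: 0.042
grip_force: 0.0
```

Request:
drive_tool:
  deltas:
    - [-0.98, -0.16, 0, 0, 0, 0, 0.55]
    - [-0.98, -0.16, 0, 0, 0, 0, 0.55]
    - [-0.98, -0.16, 0, 0, 0, 0, 0.55]
    - [-0.98, -0.16, 0, 0, 0, 0, 0.55]
    - [-0.98, -0.16, 0, 0, 0, 0, 0.55]
    - [-0.8, -0.16, 0, 0, 0, 0, 0.55]
    - [0, 0, 0, 0, 0, 1, 0.55]
    - [0, 0, 0, 0, 0, 1, 0.55]

```text
time: 16.0
ee_pos: [0.4867, -0.4085, 0.1024]
orientation: [0.762, 0.647, 0.001, -0.002]
ft_force: [0.6, 0.8, -0.0]
grip_width: 0.042
grip_force: 0.0
```

Request:
drive_tool:
  deltas:
    - [0, 0, 0, 0, 0, 1, 0.55]
    - [0, 0, 0, 0, 0, 1, 0.55]
    - [0, 0, 0, 0, 0, 1, 0.55]
    - [0, 0, 0, 0, 0, 1, 0.55]
    - [0, 0, 0, 0, 0, 1, 0.55]
    - [0, 0, 0, 0, 0, 1, 0.55]
    - [0, 0, 0, 0, 0, 0, 0.55]
    - [0, 0, 0, 0, 0, 0, 0.55]

```text
time: 16.67
ee_pos: [0.4882, -0.4058, 0.1025]
orientation: [0.902, 0.432, 0.0, -0.002]
ft_force: [-0.7, 0.8, 1.3]
grip_width: 0.0424
grip_force: 0.0
```

```bash
cat >> h.py <<'E'
def intray(p,W):
    z=W[...,2]; k=((p[...,0].astype(int)>p[...,1]*1.2)&(z>.010)&(z<.035)&(W[...,1]<.16)&(W[...,1]>-.165)&(W[...,0]>.517)&(W[...,0]<.668)).astype(np.uint8)
    n,l,st,ce=cv2.connectedComponentsWithStats(k)
    for i in range(1,n):
        if st[i,4]>25: 
            q=W[l==i]; c,(w,h),a=cv2.minAreaRect(q[:,:2].astype(np.float32)); print("in tray",np.round(c,4),np.round((w,h,a),3),"z98 %.4f"%np.percentile(q[:,2],98))
def brass(p,W,n=30,N=900):
    for b in blobs(p,W,amin=n,amax=N):
        if b[5][1]>b[5][0]*.55 and b[5][2]<b[5][0]*.6 and b[3]<.026 and b[1][0]<.7: print(b)
E
python3 - <<'E'
from h import *
plan(.4767,-.4166,.003,50)
p,d,W=wristw(); brass(p,W,200,40000)
p,d,W=topw(); intray(p,W); brass(p,W)
E
```

```text
t16.67 ee [ 0.4882 -0.4058  0.1025] yaw 51.25 tiltfix(tool u) [-0.04 -0.02  0.  ] w 0.0424 gf 0.0 F [-0.7  0.8  1.3]
 shift units [-0.4  -0.05  2.49] norm 2.52 wz units 0.25 alt -35.75
(array([278., 237.]), array([ 0.4761, -0.4197]), 0.0639, 0.0197, 51.8, array([160., 115.,  62.]))
in tray [ 0.5935 -0.1013] [0.019 0.115 1.284] z98 0.0273
in tray [0.5493 0.0204] [0.017 0.084 1.301] z98 0.0276
(array([186., 176.]), array([0.5801, 0.3089]), 0.0882, 0.0194, 54.6, array([155., 108.,  44.]))
(array([153., 180.]), array([0.5673, 0.4028]), 0.0639, 0.0197, 30.9, array([152., 107.,  43.]))
(array([331., 173.]), array([ 0.5956, -0.1002]), 0.1174, 0.0206, 89.8, array([143., 105.,  44.]))
(array([287., 188.]), array([0.5502, 0.022 ]), 0.087, 0.0204, -88.8, array([142., 106.,  44.]))
(array([146., 218.]), array([0.4595, 0.4159]), 0.0918, 0.0198, 40.6, array([154.5, 108. ,  45. ]))
(array([438., 212.]), array([ 0.4877, -0.3992]), 0.0247, 0.0206, 20.7, array([111.5,  78.5,  30. ]))
```

Request:
drive_tool:
  deltas:
    - [-0.42, -0.04, 0.6, 0, 0, 0, 0.55]
    - [0, 0, 0.8, 0, 0, 0, 0.55]
    - [0, 0, 0.7, 0, 0, 0, 0.55]
    - [0, 0, 0.34, 0, 0, 0, 0.55]
    - [0, 0, 0.03, 0, 0, 0, 0.55]
    - [0, 0, 0, 0, 0, 0, 0.55]

```text
time: 17.27
ee_pos: [0.4759, -0.4174, 0.0025]
orientation: [0.902, 0.432, -0.0, -0.003]
ft_force: [-0.0, -0.4, 0.4]
grip_width: 0.0423
grip_force: 0.0
```

Request:
drive_tool:
  deltas:
    - [0, 0, 0, 0, 0, 0, 1]
    - [0, 0, 0, 0, 0, 0, 1]
    - [0, 0, 0, 0, 0, 0, 1]
    - [0, 0, 0, 0, 0, 0, 1]
    - [0, 0, 0, 0, 0, 0, 1]
    - [0, 0, 0, 0, 0, 0, 1]
    - [0, 0, 0, 0, 0, 0, 1]
    - [0, 0, 0, 0, 0, 0, 1]
  force: 40

```text
time: 17.93
ee_pos: [0.4761, -0.4177, 0.0032]
orientation: [0.902, 0.431, 0.0, -0.002]
ft_force: [-1.4, 0.9, 6.3]
grip_width: 0.0109
grip_force: 40.0
```

Request:
drive_tool:
  deltas:
    - [0, 0, -0.4, 0, 0, 0, 1]
    - [0, 0, -0.6, 0, 0, 0, 1]
    - [0, 0, -0.7, 0, 0, -1, 1]
    - [0, 0, -0.7, 0, 0, -1, 1]
    - [0, 0, 0, 0, 0, -1, 1]
    - [0, 0, 0, 0, 0, -1, 1]
    - [0, 0, 0, 0, 0, -1, 1]
    - [0, 0, 0, 0, 0, -1, 1]

```text
time: 18.6
ee_pos: [0.4759, -0.4179, 0.0989]
orientation: [0.759, 0.652, 0.0, -0.002]
ft_force: [-0.1, 0.1, -1.4]
grip_width: 0.0108
grip_force: 40.0
```

Request:
drive_tool:
  deltas:
    - [0, 0, 0, 0, 0, -1, 1]
    - [0, 0, 0, 0, 0, -0.9, 1]
    - [0.5, 0.1, 0, 0, 0, 0, 1]
    - [0.9, 0.16, 0, 0, 0, 0, 1]
    - [0.95, 0.16, 0, 0, 0, 0, 1]
    - [0.95, 0.16, 0, 0, 0, 0, 1]
    - [0.95, 0.16, 0, 0, 0, 0, 1]
    - [0.95, 0.16, 0, 0, 0, 0, 1]

```text
time: 19.27
ee_pos: [0.5097, -0.208, 0.0995]
orientation: [0.704, 0.71, 0.001, -0.002]
ft_force: [0.8, -0.3, -1.2]
grip_width: 0.0106
grip_force: 40.0
```

Request:
drive_tool:
  deltas:
    - [0.95, 0.16, 0, 0, 0, 0, 1]
    - [0.95, 0.16, 0, 0, 0, 0, 1]
    - [0.95, 0.16, 0, 0, 0, 0, 1]
    - [0.95, 0.16, 0, 0, 0, 0, 1]
    - [0.95, 0.16, 0, 0, 0, 0, 1]
    - [0.95, 0.16, 0, 0, 0, 0, 1]
    - [0, 0, 0, 0, 0, 0, 1]
    - [0, 0, 0, 0, 0, 0, 1]

```text
time: 19.93
ee_pos: [0.5461, 0.0213, 0.1003]
orientation: [0.702, 0.712, 0.001, -0.002]
ft_force: [0.3, -0.3, -1.1]
grip_width: 0.0108
grip_force: 40.0
```

```bash
python3 - <<'E'
from h import *
plan(.566,.1165,.0095,90.9)
held()
E
```

```text
t19.93 ee [0.5461 0.0213 0.1003] yaw 90.82 tiltfix(tool u) [-0.02 -0.05 -0.  ] w 0.0108 gf 40.0 F [ 0.3 -0.3 -1.1]
 shift units [2.36 0.54 2.28] norm 3.33 wz units -0.02 alt 35.98
held: far end x 0.0319 y [-0.0087  0.0007  0.0101] z [-0.0186 -0.017 ]
```

Request:
drive_tool:
  deltas:
    - [0.79, 0.18, 0, 0, 0, 0, 1]
    - [0.79, 0.18, 0, 0, 0, 0, 1]
    - [0.78, 0.18, 0, 0, 0, 0, 1]
    - [0, 0, 0.6, 0, 0, 0, 1]
    - [0, 0, 0.7, 0, 0, 0, 1]
    - [0, 0, 0.6, 0, 0, 0, 1]
    - [0, 0, 0.3, 0, 0, 0, 1]
    - [0, 0, 0.07, 0, 0, 0, 1]

```text
time: 20.65
ee_pos: [0.5654, 0.1118, 0.0081]
orientation: [0.704, 0.71, -0.001, -0.003]
ft_force: [-4.0, -1.6, 9.0]
grip_width: 0.011
grip_force: 40.0
```

Request:
drive_tool:
  deltas:
    - [0, 0, 0, 0, 0, 0, 1]
    - [0, 0, 0, 0, 0, 0, 0.65]
    - [0, 0, 0, 0, 0, 0, 0.65]
    - [0, 0, 0, 0, 0, 0, 0.65]
    - [0, 0, 0, 0, 0, 0, 0.65]
    - [0, 0, -0.3, 0, 0, 0, 0.65]
    - [0, 0, -0.7, 0, 0, 0, 0.65]
    - [0, 0, -0.7, 0, 0, 0, 0.65]

```text
time: 21.32
ee_pos: [0.566, 0.1135, 0.079]
orientation: [0.703, 0.711, 0.0, -0.003]
ft_force: [1.1, 0.4, 0.5]
grip_width: 0.0333
grip_force: 0.0
```

Request:
drive_tool:
  deltas:
    - [0, 0, -0.6, 0, 0, 0, 0.65]
    - [0.96, 0.07, 0, 0, 0, 0, 0.55]
    - [0.96, 0.07, 0, 0, 0, 0, 0.55]
    - [0.96, 0.07, 0, 0, 0, 0, 0.55]
    - [0.96, 0.07, 0, 0, 0, 0, 0.55]
    - [0.96, 0.07, 0, 0, 0, 0, 0.55]
    - [0, 0, 0, 0, 0, 1, 0.55]
    - [0, 0, 0, 0, 0, 1, 0.55]

```text
time: 21.98
ee_pos: [0.5781, 0.3088, 0.1037]
orientation: [0.763, 0.647, 0.001, -0.003]
ft_force: [1.2, -1.0, -1.4]
grip_width: 0.0423
grip_force: 0.0
```

Request:
drive_tool:
  deltas:
    - [0, 0, 0, 0, 0, 1, 0.55]
    - [0, 0, 0, 0, 0, 1, 0.55]
    - [0, 0, 0, 0, 0, 1, 0.55]
    - [0, 0, 0, 0, 0, 1, 0.55]
    - [0, 0, 0, 0, 0, 1, 0.55]
    - [0, 0, 0, 0, 0, 0.25, 0.55]
    - [0, 0, 0, 0, 0, 0, 0.55]

```text
time: 22.57
ee_pos: [0.5789, 0.3057, 0.1036]
orientation: [0.89, 0.457, 0.0, -0.002]
ft_force: [-0.3, 0.1, 0.5]
grip_width: 0.0423
grip_force: 0.0
```

```bash
python3 - <<'E'
from h import *
plan(.5803,.3092,.003,54.6)
p,d,W=wristw(); brass(p,W,200,40000)
p,d,W=topw(); intray(p,W); brass(p,W)
E
```

```text
t22.57 ee [0.5789 0.3057 0.1036] yaw 54.38 tiltfix(tool u) [-0.04 -0.03  0.  ] w 0.0423 gf 0.0 F [-0.3  0.1  0.5]
 shift units [ 0.08 -0.01  2.52] norm 2.52 wz units -0.04 alt 35.96
(array([189., 116.]), array([0.568 , 0.4004]), 0.0642, 0.0203, 31.3, array([108.,  77.,  42.]))
(array([ 66., 188.]), array([0.4599, 0.4129]), 0.0905, 0.0213, 40.5, array([194. , 142.5,  75. ]))
(array([281., 208.]), array([0.5819, 0.3069]), 0.0899, 0.0195, 54.5, array([80., 57., 31.]))
in tray [ 0.5945 -0.1009] [1.1400e-01 1.9000e-02 8.9912e+01] z98 0.0266
in tray [0.5671 0.1116] [5.9000e-02 2.0000e-02 8.9986e+01] z98 0.0278
in tray [0.5492 0.0204] [0.017 0.084 1.053] z98 0.0290
(array([331., 173.]), array([ 0.595 , -0.1013]), 0.1153, 0.025, -87.2, array([154., 114.,  47.]))
(array([255., 181.]), array([0.5672, 0.115 ]), 0.0658, 0.0202, -89.9, array([149., 114.,  46.]))
(array([142., 213.]), array([0.4667, 0.4247]), 0.0666, 0.0192, 35.9, array([154., 107.,  45.]))
```

Request:
drive_tool:
  deltas:
    - [0.06, 0, 0.6, 0, 0, 0, 0.55]
    - [0, 0, 0.8, 0, 0, 0, 0.55]
    - [0, 0, 0.7, 0, 0, 0, 0.55]
    - [0, 0, 0.35, 0, 0, 0, 0.55]
    - [0, 0, 0.05, 0, 0, 0, 0.55]
    - [0, 0, 0, 0, 0, 0, 0.55]

```text
time: 23.17
ee_pos: [0.58, 0.3078, 0.0023]
orientation: [0.889, 0.457, -0.0, -0.002]
ft_force: [-0.5, -0.2, 0.5]
grip_width: 0.0425
grip_force: 0.0
```

Request:
drive_tool:
  deltas:
    - [0, 0, 0, 0, 0, 0, 1]
    - [0, 0, 0, 0, 0, 0, 1]
    - [0, 0, 0, 0, 0, 0, 1]
    - [0, 0, 0, 0, 0, 0, 1]
    - [0, 0, 0, 0, 0, 0, 1]
    - [0, 0, 0, 0, 0, 0, 1]
    - [0, 0, 0, 0, 0, 0, 1]
    - [0, 0, 0, 0, 0, 0, 1]
  force: 40

```text
time: 23.83
ee_pos: [0.5804, 0.3079, 0.0031]
orientation: [0.89, 0.456, 0.0, -0.002]
ft_force: [-2.0, -1.4, 5.5]
grip_width: 0.0106
grip_force: 40.0
```

Request:
drive_tool:
  deltas:
    - [0, 0, -0.4, 0, 0, 0, 1]
    - [0, 0, -0.6, 0, 0, 0, 1]
    - [0, 0, -0.7, 0, 0, -1, 1]
    - [0, 0, -0.7, 0, 0, -1, 1]
    - [0, 0, 0, 0, 0, -1, 1]
    - [0, 0, 0, 0, 0, -1, 1]
    - [0, 0, 0, 0, 0, -1, 1]
    - [0, 0, 0, 0, 0, -1, 1]

```text
time: 24.5
ee_pos: [0.5802, 0.3073, 0.0987]
orientation: [0.74, 0.673, 0.001, -0.002]
ft_force: [0.6, -0.2, -1.7]
grip_width: 0.011
grip_force: 40.0
```

Request:
drive_tool:
  deltas:
    - [0, 0, 0, 0, 0, -1, 1]
    - [0, 0, 0, 0, 0, -0.3, 1]
    - [-0.5, 0.04, 0, 0, 0, 0, 1]
    - [-0.9, 0.04, 0, 0, 0, 0, 1]
    - [-0.95, 0.04, 0, 0, 0, 0, 1]
    - [-0.95, 0.04, 0, 0, 0, 0, 1]
    - [-0.95, 0.04, 0, 0, 0, 0, 1]
    - [-0.95, 0.04, 0, 0, 0, 0, 1]

```text
time: 25.17
ee_pos: [0.5926, 0.0978, 0.0978]
orientation: [0.703, 0.712, 0.001, -0.002]
ft_force: [0.6, 0.2, -1.0]
grip_width: 0.0113
grip_force: 40.0
```

Request:
drive_tool:
  deltas:
    - [-0.95, 0.04, 0, 0, 0, 0, 1]
    - [-0.95, 0.04, 0, 0, 0, 0, 1]
    - [0, 0, 0, 0, 0, 0, 1]
    - [0, 0, 0, 0, 0, 0, 1]

```text
time: 25.5
ee_pos: [0.5972, 0.0208, 0.0974]
orientation: [0.704, 0.71, 0.0, -0.002]
ft_force: [-0.4, 0.8, -1.2]
grip_width: 0.0106
grip_force: 40.0
```

```bash
python3 - <<'E'
from h import *
plan(.593,.0195,.0095,90.9)
held()
E
```

```text
t25.50 ee [0.5972 0.0208 0.0974] yaw 90.47 tiltfix(tool u) [-0.02 -0.04  0.  ] w 0.0106 gf 40.0 F [-0.4  0.8 -1.2]
 shift units [-0.04 -0.1   2.2 ] norm 2.20 wz units -0.09 alt 35.91
held: far end x 0.0426 y [-0.0086  0.0007  0.0101] z [-0.0183 -0.0159]
```

Request:
drive_tool:
  deltas:
    - [0, -0.1, 0.6, 0, 0, -0.09, 1]
    - [0, 0, 0.7, 0, 0, 0, 1]
    - [0, 0, 0.55, 0, 0, 0, 1]
    - [0, 0, 0.27, 0, 0, 0, 1]
    - [0, 0, 0.05, 0, 0, 0, 1]
    - [0, 0, 0, 0, 0, 0, 1]
    - [0, 0, 0, 0, 0, 0, 0.65]
    - [0, 0, 0, 0, 0, 0, 0.65]

```text
time: 26.22
ee_pos: [0.594, 0.0243, 0.0122]
orientation: [0.699, 0.715, 0.002, -0.001]
ft_force: [0.2, 0.2, 0.6]
grip_width: 0.021
grip_force: 0.0
```

Request:
drive_tool:
  deltas:
    - [0, 0, 0, 0, 0, 0, 0.65]
    - [0, 0, 0, 0, 0, 0, 0.65]
    - [0, 0, -0.3, 0, 0, 0, 0.65]
    - [0, 0, -0.7, 0, 0, 0, 0.65]
    - [0, 0, -0.7, 0, 0, 0, 0.65]
    - [0, 0, -0.6, 0, 0, 0, 0.65]
    - [0.95, -0.06, 0, 0, 0, 0, 0.55]
    - [0.95, -0.06, 0, 0, 0, 0, 0.55]

```text
time: 26.88
ee_pos: [0.5882, 0.098, 0.106]
orientation: [0.701, 0.713, 0.002, -0.001]
ft_force: [-0.6, 0.2, -0.3]
grip_width: 0.0407
grip_force: 0.0
```

Request:
drive_tool:
  deltas:
    - [0.95, -0.06, 0, 0, 0, 0, 0.55]
    - [0.95, -0.06, 0, 0, 0, 0, 0.55]
    - [0.95, -0.06, 0, 0, 0, 0, 0.55]
    - [0.95, -0.06, 0, 0, 0, 0, 0.55]
    - [0.95, -0.06, 0, 0, 0, 0, 0.55]
    - [0.95, -0.06, 0, 0, 0, 0, 0.55]
    - [0.95, -0.06, 0, 0, 0, 0, 0.55]
    - [0.95, -0.06, 0, 0, 0, 0, 0.55]

```text
time: 27.55
ee_pos: [0.5605, 0.4048, 0.1058]
orientation: [0.699, 0.715, 0.001, -0.002]
ft_force: [-0.0, 0.4, 0.7]
grip_width: 0.0423
grip_force: 0.0
```

Request:
drive_tool:
  deltas:
    - [0, 0, 0, 0, 0, 1, 0.55]
    - [0, 0, 0, 0, 0, 1, 0.55]
    - [0, 0, 0, 0, 0, 1, 0.55]
    - [0, 0, 0, 0, 0, 1, 0.55]
    - [0, 0, 0, 0, 0, 1, 0.55]
    - [0, 0, 0, 0, 0, 1, 0.55]
    - [0, 0, 0, 0, 0, 1, 0.55]
    - [0, 0, 0, 0, 0, 1, 0.55]

```text
time: 28.22
ee_pos: [0.5608, 0.403, 0.1057]
orientation: [0.902, 0.431, 0.0, -0.002]
ft_force: [-0.1, -0.2, -0.3]
grip_width: 0.0421
grip_force: 0.0
```

Request:
drive_tool:
  deltas:
    - [0, 0, 0, 0, 0, 1, 0.55]
    - [0, 0, 0, 0, 0, 1, 0.55]
    - [0, 0, 0, 0, 0, 1, 0.55]
    - [0, 0, 0, 0, 0, 1, 0.55]
    - [0, 0, 0, 0, 0, 0, 0.55]
    - [0, 0, 0, 0, 0, 0, 0.55]

```text
time: 28.72
ee_pos: [0.5608, 0.4032, 0.1053]
orientation: [0.963, 0.271, -0.0, -0.002]
ft_force: [-0.7, -0.2, 0.1]
grip_width: 0.0426
grip_force: 0.0
```

```bash
python3 - <<'E'
from h import *
plan(.5676,.4018,.003,31)
p,d,W=wristw(); brass(p,W,200,40000)
p,d,W=topw(); intray(p,W); brass(p,W)
E
```

```text
t28.72 ee [0.5608 0.4032 0.1053] yaw 31.44 tiltfix(tool u) [-0.05 -0.01  0.  ] w 0.0426 gf 0.0 F [-0.7 -0.2  0.1]
 shift units [0.13 0.13 2.56] norm 2.56 wz units 0.09 alt -35.91
(array([287., 206.]), array([0.5683, 0.4008]), 0.0636, 0.0196, 31.8, array([78., 55., 30.]))
(array([192., 267.]), array([0.4849, 0.4398]), 0.0251, 0.0153, 3.1, array([93.5, 67.5, 40. ]))
in tray [0.5942 0.0269] [0.016 0.085 3.93 ] z98 0.0284
in tray [ 0.5939 -0.1011] [0.019 0.115 0.738] z98 0.0263
in tray [0.5667 0.1118] [0.018 0.059 1.224] z98 0.0281
in tray [0.5497 0.0204] [0.017 0.084 1.293] z98 0.0266
(array([331., 173.]), array([ 0.5973, -0.1011]), 0.1155, 0.0249, 89.1, array([155., 114.,  48.]))
(array([255., 181.]), array([0.5679, 0.1151]), 0.066, 0.0228, -86.7, array([149.5, 114. ,  49. ]))
(array([287., 188.]), array([0.5508, 0.0219]), 0.0869, 0.0199, -88.9, array([153., 115.,  47.]))
(array([103., 272.]), array([0.3075, 0.5217]), 0.0181, 0.0117, 10.5, array([168. , 121.5,  29.5]))
(array([423., 279.]), array([ 0.3066, -0.3551]), 0.0373, 0.0164, 66.7, array([202., 206.,  56.]))
```

Request:
drive_tool:
  deltas:
    - [0.14, 0.13, 0.6, 0, 0, 0.09, 0.55]
    - [0, 0, 0.8, 0, 0, 0, 0.55]
    - [0, 0, 0.7, 0, 0, 0, 0.55]
    - [0, 0, 0.38, 0, 0, 0, 0.55]
    - [0, 0, 0.06, 0, 0, 0, 0.55]
    - [0, 0, 0, 0, 0, 0, 0.55]

```text
time: 29.32
ee_pos: [0.5678, 0.4018, 0.0021]
orientation: [0.964, 0.266, -0.001, -0.002]
ft_force: [0.8, -0.2, 0.5]
grip_width: 0.0421
grip_force: 0.0
```

Request:
drive_tool:
  deltas:
    - [0, 0, 0, 0, 0, 0, 1]
    - [0, 0, 0, 0, 0, 0, 1]
    - [0, 0, 0, 0, 0, 0, 1]
    - [0, 0, 0, 0, 0, 0, 1]
    - [0, 0, 0, 0, 0, 0, 1]
    - [0, 0, 0, 0, 0, 0, 1]
    - [0, 0, 0, 0, 0, 0, 1]
    - [0, 0, 0, 0, 0, 0, 1]
  force: 40

```text
time: 29.98
ee_pos: [0.5682, 0.4018, 0.0031]
orientation: [0.964, 0.266, -0.0, -0.002]
ft_force: [-1.2, -1.6, 6.2]
grip_width: 0.011
grip_force: 40.0
```

Request:
drive_tool:
  deltas:
    - [0, 0, -0.4, 0, 0, 0, 1]
    - [0, 0, -0.6, 0, 0, 0, 1]
    - [0, 0, -0.7, 0, 0, -1, 1]
    - [0, 0, -0.7, 0, 0, -1, 1]
    - [0, 0, 0, 0, 0, -1, 1]
    - [0, 0, 0, 0, 0, -1, 1]
    - [0, 0, 0, 0, 0, -1, 1]
    - [0, 0, 0, 0, 0, -1, 1]

```text
time: 30.65
ee_pos: [0.5681, 0.4013, 0.0987]
orientation: [0.861, 0.508, 0.0, -0.002]
ft_force: [-0.0, -0.3, -1.2]
grip_width: 0.0107
grip_force: 40.0
```

Request:
drive_tool:
  deltas:
    - [0, 0, 0, 0, 0, -1, 1]
    - [0, 0, 0, 0, 0, -1, 1]
    - [0, 0, 0, 0, 0, -1, 1]
    - [0, 0, 0, 0, 0, -1, 1]
    - [0, 0, 0, 0, 0, -1, 1]
    - [0, 0, 0, 0, 0, -0.9, 1]
    - [-0.5, 0.1, 0, 0, 0, 0, 1]
    - [-0.95, 0.15, 0, 0, 0, 0, 1]

```text
time: 31.32
ee_pos: [0.5766, 0.3476, 0.0983]
orientation: [0.703, 0.711, 0.001, -0.003]
ft_force: [0.6, 0.0, -1.9]
grip_width: 0.0105
grip_force: 40.0
```

Request:
drive_tool:
  deltas:
    - [-0.95, 0.15, 0, 0, 0, 0, 1]
    - [-0.95, 0.15, 0, 0, 0, 0, 1]
    - [-0.95, 0.15, 0, 0, 0, 0, 1]
    - [-0.95, 0.15, 0, 0, 0, 0, 1]
    - [-0.95, 0.15, 0, 0, 0, 0, 1]
    - [-0.95, 0.15, 0, 0, 0, 0, 1]
    - [0, 0, 0, 0, 0, 0, 1]
    - [0, 0, 0, 0, 0, 0, 1]

```text
time: 31.98
ee_pos: [0.6162, 0.1125, 0.0973]
orientation: [0.707, 0.707, 0.0, -0.002]
ft_force: [0.1, 1.0, -0.4]
grip_width: 0.0111
grip_force: 40.0
```

```bash
python3 - <<'E'
from h import *
plan(.614,.115,.0095,90.9)
p,d,W,t=held(); cv2.imwrite("pics/w3.png",p[...,::-1])
intray(p,W)
E
```

```text
t31.98 ee [0.6162 0.1125 0.0973] yaw 90.06 tiltfix(tool u) [-0.02 -0.03  0.  ] w 0.0111 gf 40.0 F [ 0.1  1.  -0.4]
 shift units [ 0.06 -0.05  2.19] norm 2.20 wz units -0.17 alt 35.83
held: far end x 0.0285 y [-0.0084  0.001   0.0103] z [-0.0184 -0.0167]
in tray [0.5682 0.1115] [0.02  0.062 1.092] z98 0.0265
in tray [0.5512 0.0597] [9.0000e-03 2.0000e-02 8.2954e+01] z98 0.0262
in tray [ 0.6028 -0.0162] [7.0000e-03 5.0000e-03 8.1004e+01] z98 0.0268
in tray [ 0.6015 -0.0508] [0.008 0.012 1.558] z98 0.0263
```

View pics/w3.png

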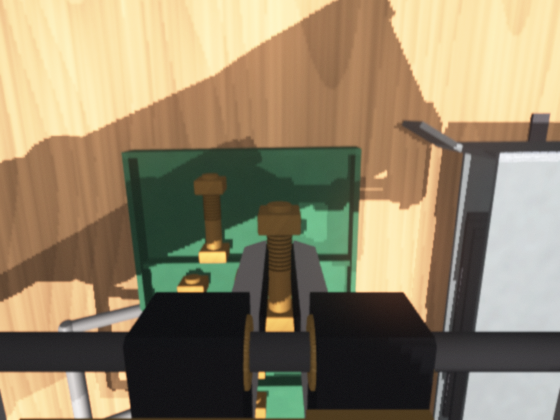

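The held short bolt is at (280,215), and the first short lies straight in the row at (212,220). Placing it.

Request:
drive_tool:
  deltas:
    - [0.12, -0.05, 0.6, 0, 0, -0.15, 1]
    - [0, 0, 0.7, 0, 0, 0, 1]
    - [0, 0, 0.55, 0, 0, 0, 1]
    - [0, 0, 0.27, 0, 0, 0, 1]
    - [0, 0, 0.04, 0, 0, 0, 1]
    - [0, 0, 0, 0, 0, 0, 1]
    - [0, 0, 0, 0, 0, 0, 0.65]
    - [0, 0, 0, 0, 0, 0, 0.65]

```text
time: 32.7
ee_pos: [0.6146, 0.1214, 0.0126]
orientation: [0.7, 0.714, 0.002, -0.002]
ft_force: [0.4, 1.3, 0.3]
grip_width: 0.0211
grip_force: 0.0
```

Request:
drive_tool:
  deltas:
    - [0, 0, 0, 0, 0, 0, 0.65]
    - [0, 0, 0, 0, 0, 0, 0.65]
    - [0, 0, -0.3, 0, 0, 0, 0.65]
    - [0, 0, -0.7, 0, 0, 0, 0.65]
    - [0, 0, -0.7, 0, 0, 0, 0.65]
    - [0, 0, -0.6, 0, 0, 0, 0.65]
    - [0.7, -0.4, 0, 0, 0, 0, 0.55]
    - [0.7, -0.4, 0, 0, 0, 0, 0.55]

```text
time: 33.37
ee_pos: [0.5822, 0.1751, 0.1062]
orientation: [0.702, 0.712, 0.002, -0.001]
ft_force: [0.3, 0.8, -1.0]
grip_width: 0.0413
grip_force: 0.0
```

```bash
python3 - <<'E'
from h import *
p,d,W=topw(); cv2.imwrite("pics/top5.png",cv2.resize(p[100:320,60:460],(800,440),interpolation=3)[...,::-1]); np.savez("top5.npz",p=p,d=d)
intray(p,W); brass(p,W)
plan(.459,.415,.1,90.9)
E
```

```text
in tray [ 5.93e-01 -3.00e-04] [1.5000e-02 3.4000e-02 1.7956e+01] z98 0.0256
in tray [ 0.5938 -0.1013] [0.018 0.115 0.947] z98 0.0266
(array([296., 173.]), array([0.5921, 0.0006]), 0.0382, 0.0199, -78.3, array([146.5, 121. ,  52. ]))
(array([331., 173.]), array([ 0.5948, -0.1002]), 0.1174, 0.0202, 89.2, array([157., 115.,  48.]))
(array([146., 218.]), array([0.4591, 0.4154]), 0.0914, 0.0201, 40.4, array([167., 118.,  49.]))
t33.42 ee [0.5775 0.1829 0.1058] yaw 91.31 tiltfix(tool u) [-0.01 -0.08  0.  ] w 0.0416 gf 0.0 F [-4.1  7.7 -0.1]
 shift units [ 5.87 -2.83  0.19] norm 6.52 wz units 0.08 alt -35.92
```

View pics/top5.png

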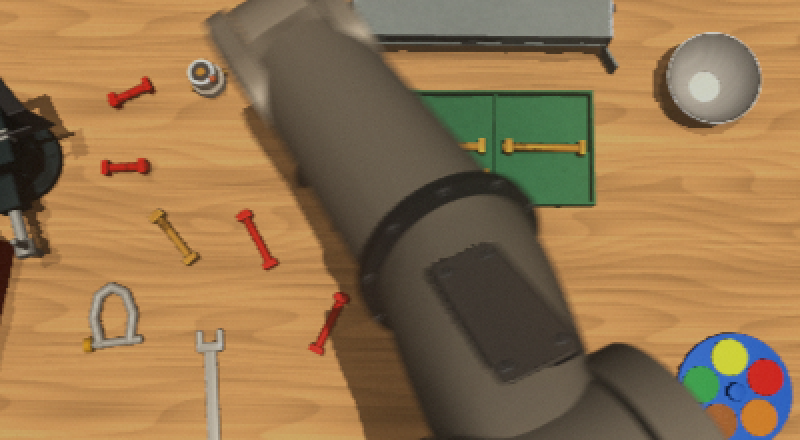

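The arm hides half the tray. The last brass bolt, a medium, is at crop (175,236). The one at (257,238) is red and stays.

Request:
drive_tool:
  deltas:
    - [0.84, -0.405, 0.03, 0, 0, 0, 0.55]
    - [0.84, -0.405, 0.03, 0, 0, 0, 0.55]
    - [0.84, -0.405, 0.03, 0, 0, 0, 0.55]
    - [0.84, -0.405, 0.03, 0, 0, 0, 0.55]
    - [0.84, -0.405, 0.03, 0, 0, 0, 0.55]
    - [0.84, -0.405, 0.03, 0, 0, 0, 0.55]
    - [0.84, -0.405, 0, 0, 0, 0, 0.55]
    - [0, 0, 0, 0, 0, 1, 0.55]

```text
time: 34.08
ee_pos: [0.458, 0.4164, 0.0988]
orientation: [0.728, 0.686, 0.002, -0.004]
ft_force: [-1.1, 0.5, 0.6]
grip_width: 0.0427
grip_force: 0.0
```

Request:
drive_tool:
  deltas:
    - [0, 0, 0, 0, 0, 1, 0.55]
    - [0, 0, 0, 0, 0, 1, 0.55]
    - [0, 0, 0, 0, 0, 1, 0.55]
    - [0, 0, 0, 0, 0, 1, 0.55]
    - [0, 0, 0, 0, 0, 1, 0.55]
    - [0, 0, 0, 0, 0, 1, 0.55]
    - [0, 0, 0, 0, 0, 1, 0.55]
    - [0, 0, 0, 0, 0, 1, 0.55]

```text
time: 34.75
ee_pos: [0.4631, 0.409, 0.0984]
orientation: [0.921, 0.389, 0.0, -0.002]
ft_force: [0.2, -0.3, 0.4]
grip_width: 0.0424
grip_force: 0.0
```

Request:
drive_tool:
  deltas:
    - [0, 0, 0, 0, 0, 1, 0.55]
    - [0, 0, 0, 0, 0, 0.1, 0.55]
    - [0, 0, 0, 0, 0, 0, 0.55]

```text
time: 35.0
ee_pos: [0.463, 0.4091, 0.0981]
orientation: [0.938, 0.348, 0.0, -0.002]
ft_force: [-0.1, 0.0, -1.3]
grip_width: 0.0423
grip_force: 0.0
```

```bash
python3 - <<'E'
from h import *
plan(.459,.4145,.003,40.5)
p,d,W=wristw(); brass(p,W,200,40000)
p,d,W=topw(); cv2.imwrite("pics/top6.png",cv2.resize(p[130:220,220:370],(800,480),interpolation=3)[...,::-1])
intray(p,W)
E
```

```text
t35.00 ee [0.463  0.4091 0.0981] yaw 40.70 tiltfix(tool u) [-0.05 -0.02 -0.  ] w 0.0423 gf 0.0 F [-0.1  0.  -1.3]
 shift units [ 0.01 -0.16  2.38] norm 2.38 wz units 0.04 alt -35.96
(array([272., 213.]), array([0.4598, 0.4133]), 0.0899, 0.0196, 40.5, array([79., 56., 30.]))
in tray [0.6127 0.1229] [0.017 0.062 1.555] z98 0.0279
in tray [0.5935 0.0267] [0.017 0.085 3.08 ] z98 0.0276
in tray [ 0.5947 -0.1008] [1.1500e-01 2.0000e-02 8.9722e+01] z98 0.0272
in tray [0.5668 0.1118] [0.019 0.059 1.104] z98 0.0274
in tray [0.5493 0.0217] [0.017 0.087 0.969] z98 0.0261
```

View pics/top6.png

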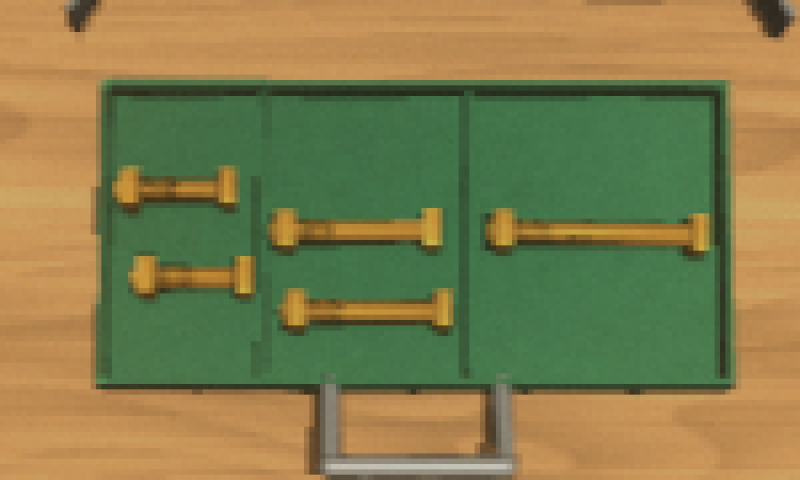

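All five lie flat in their rows. Grasping the last one.

Request:
drive_tool:
  deltas:
    - [0.01, -0.14, 0.6, 0, 0, 0, 0.55]
    - [0, 0, 0.8, 0, 0, 0, 0.55]
    - [0, 0, 0.6, 0, 0, 0, 0.55]
    - [0, 0, 0.3, 0, 0, 0, 0.55]
    - [0, 0, 0.06, 0, 0, 0, 0.55]
    - [0, 0, 0, 0, 0, 0, 0.55]

```text
time: 35.6
ee_pos: [0.4594, 0.4137, 0.0029]
orientation: [0.938, 0.347, -0.001, -0.002]
ft_force: [0.2, -0.2, -0.0]
grip_width: 0.042
grip_force: 0.0
```

Request:
drive_tool:
  deltas:
    - [0, 0, 0, 0, 0, 0, 1]
    - [0, 0, 0, 0, 0, 0, 1]
    - [0, 0, 0, 0, 0, 0, 1]
    - [0, 0, 0, 0, 0, 0, 1]
    - [0, 0, 0, 0, 0, 0, 1]
    - [0, 0, 0, 0, 0, 0, 1]
    - [0, 0, 0, 0, 0, 0, 1]
    - [0, 0, 0, 0, 0, 0, 1]
  force: 40

```text
time: 36.27
ee_pos: [0.4598, 0.4139, 0.0035]
orientation: [0.938, 0.347, 0.0, -0.002]
ft_force: [-0.9, -1.6, 6.2]
grip_width: 0.0109
grip_force: 40.0
```

Request:
drive_tool:
  deltas:
    - [0, 0, -0.4, 0, 0, 0, 1]
    - [0, 0, -0.6, 0, 0, 0, 1]
    - [0, 0, -0.7, 0, 0, -1, 1]
    - [0, 0, -0.7, 0, 0, -1, 1]
    - [0, 0, 0, 0, 0, -1, 1]
    - [0, 0, 0, 0, 0, -1, 1]
    - [0, 0, 0, 0, 0, -1, 1]
    - [0, 0, 0, 0, 0, -1, 1]

```text
time: 36.93
ee_pos: [0.4596, 0.4133, 0.0992]
orientation: [0.815, 0.579, 0.0, -0.002]
ft_force: [-0.4, -0.2, -1.4]
grip_width: 0.0108
grip_force: 40.0
```

Request:
drive_tool:
  deltas:
    - [0, 0, 0, 0, 0, -1, 1]
    - [0, 0, 0, 0, 0, -1, 1]
    - [0, 0, 0, 0, 0, -1, 1]
    - [0, 0, 0, 0, 0, -1, 1]
    - [-0.5, 0.22, 0, 0, 0, 0, 1]
    - [-0.9, 0.4, 0, 0, 0, 0, 1]
    - [-0.9, 0.4, 0, 0, 0, 0, 1]
    - [-0.9, 0.4, 0, 0, 0, 0, 1]

```text
time: 37.6
ee_pos: [0.5179, 0.2846, 0.0983]
orientation: [0.703, 0.711, 0.001, -0.002]
ft_force: [2.1, 0.7, -1.7]
grip_width: 0.0106
grip_force: 40.0
```

Request:
drive_tool:
  deltas:
    - [-0.9, 0.4, 0, 0, 0, 0, 1]
    - [-0.9, 0.4, 0, 0, 0, 0, 1]
    - [-0.9, 0.4, 0, 0, 0, 0, 1]
    - [-0.9, 0.4, 0, 0, 0, 0, 1]
    - [-0.9, 0.4, 0, 0, 0, 0, 1]
    - [-0.9, 0.4, 0, 0, 0, 0, 1]
    - [0, 0, 0, 0, 0, 0, 1]
    - [0, 0, 0, 0, 0, 0, 1]

```text
time: 38.27
ee_pos: [0.6164, 0.068, 0.0969]
orientation: [0.705, 0.709, 0.0, -0.002]
ft_force: [-1.2, 1.6, -1.1]
grip_width: 0.0111
grip_force: 40.0
```

```bash
python3 - <<'E'
from h import *
plan(.635,.018,.0095,90.9)
held()
E
```

```text
t38.27 ee [0.6164 0.068  0.0969] yaw 90.31 tiltfix(tool u) [-0.03 -0.04  0.  ] w 0.0111 gf 40.0 F [-1.2  1.6 -1.1]
 shift units [-1.26  0.46  2.18] norm 2.56 wz units -0.12 alt 35.88
held: far end x 0.0418 y [-0.0082  0.0012  0.0103] z [-0.0179 -0.0157]
```

Request:
drive_tool:
  deltas:
    - [-0.63, 0.23, 0, 0, 0, -0.1, 1]
    - [-0.63, 0.23, 0, 0, 0, 0, 1]
    - [0, 0, 0.6, 0, 0, 0, 1]
    - [0, 0, 0.6, 0, 0, 0, 1]
    - [0, 0, 0.5, 0, 0, 0, 1]
    - [0, 0, 0, 0, 0, 0, 1]
    - [0, 0, 0, 0, 0, 0, 1]

```text
time: 38.9
ee_pos: [0.634, 0.0228, 0.0287]
orientation: [0.7, 0.714, 0.0, -0.003]
ft_force: [-0.6, -0.2, -0.6]
grip_width: 0.0107
grip_force: 40.0
```

```bash
python3 - <<'E'
from h import *
plan(.635,.021,.0095,90.9)
E
```

```text
t38.90 ee [0.634  0.0228 0.0287] yaw 91.19 tiltfix(tool u) [-0.04 -0.05  0.  ] w 0.0107 gf 40.0 F [-0.6 -0.2 -0.6]
 shift units [-0.05  0.03  0.48] norm 0.48 wz units 0.06 alt -35.94
```

Request:
drive_tool:
  deltas:
    - [-0.04, 0.03, 0.3, 0, 0, 0.06, 1]
    - [0, 0, 0.18, 0, 0, 0, 1]
    - [0, 0, 0, 0, 0, 0, 1]
    - [0, 0, 0, 0, 0, 0, 0.65]
    - [0, 0, 0, 0, 0, 0, 0.65]
    - [0, 0, 0, 0, 0, 0, 0.65]
    - [0, 0, 0, 0, 0, 0, 0.65]
    - [0, 0, -0.3, 0, 0, 0, 0.65]

```text
time: 39.57
ee_pos: [0.635, 0.0194, 0.0207]
orientation: [0.702, 0.712, -0.0, -0.003]
ft_force: [-0.7, -0.3, -0.1]
grip_width: 0.0329
grip_force: 0.0
```

Request:
drive_tool:
  deltas:
    - [0, 0, -0.7, 0, 0, 0, 0.65]
    - [0, 0, -0.8, 0, 0, 0, 0.65]
    - [0, 0, -0.6, 0, 0, 0, 0.65]
    - [-0.15, -0.84, 0, 0, 0, 0, 0.55]
    - [-0.15, -0.84, 0, 0, 0, 0, 0.55]
    - [-0.15, -0.84, 0, 0, 0, 0, 0.55]
    - [-0.15, -0.84, 0, 0, 0, 0, 0.55]
    - [-0.15, -0.84, 0, 0, 0, 0, 0.55]

```text
time: 40.23
ee_pos: [0.4672, -0.0133, 0.1069]
orientation: [0.702, 0.712, 0.001, -0.002]
ft_force: [0.6, 0.5, 0.8]
grip_width: 0.0421
grip_force: 0.0
```

Request:
drive_tool:
  deltas:
    - [0, 0, 0, 0, 0, 0, 0.55]
    - [0, 0, 0, 0, 0, 0, 0.55]

```text
time: 40.4
ee_pos: [0.4679, -0.0137, 0.1073]
orientation: [0.703, 0.712, 0.001, -0.001]
ft_force: [0.2, 0.5, 0.8]
grip_width: 0.0423
grip_force: 0.0
```

```bash
python3 - <<'E'
from h import *
plan(.465,-.009,.030,90.9)
p,d,W=wristw(); z=W[...,2]
k=((z>.036)&(z<.056)).astype(np.uint8)
n,l,st,ce=cv2.connectedComponentsWithStats(k)
for i in range(1,n):
    if st[i,4]>150: print(st[i],cv2.minAreaRect(W[l==i][:,:2].astype(np.float32)),np.percentile(W[l==i][:,2],98))
p2,d,W=topw(); intray(p2,W); print(tray(p2,W)[0])
cv2.imwrite("pics/mix.png",np.vstack([cv2.resize(p2[130:220,220:370],(480,288)),cv2.resize(p,(480,300))])[...,::-1])
E
```

```text
t40.40 ee [ 0.4679 -0.0137  0.1073] yaw 90.73 tiltfix(tool u) [-0.01 -0.03 -0.  ] w 0.0423 gf 0.0 F [0.2 0.5 0.8]
 shift units [ 0.11 -0.07  1.93] norm 1.94 wz units -0.03 alt 35.97
[ 267  140   44  145 3004] ((0.47480061650276184, -0.008560098707675934), (0.028940297663211823, 0.10104233026504517), 0.9688641428947449) 0.049509758199741384
in tray [0.6355 0.0191] [0.018 0.085 0.837] z98 0.0272
in tray [0.613  0.1231] [0.017 0.063 1.936] z98 0.0272
in tray [ 0.5943 -0.1537] [1.9000e-02 1.2000e-02 2.5703e+01] z98 0.0279
in tray [0.5669 0.1117] [0.019 0.059 1.392] z98 0.0279
((0.624576210975647, 0.09280475974082947), (0.1285938024520874, 0.24104264378547668), 38.03581237792969)
```

View pics/mix.png

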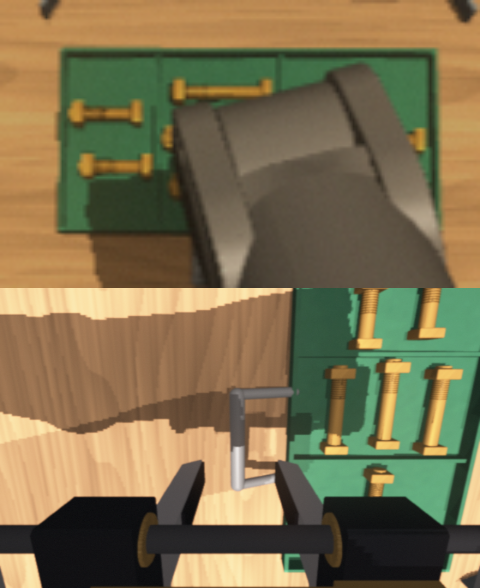

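All six bolts lie straight: two short, three medium, one long. The pull is at about (238,440) in the lower picture, so I'll pinch it.

Request:
drive_tool:
  deltas:
    - [0.13, -0.04, 0.6, 0, 0, 0, 0.5]
    - [0, 0, 0.7, 0, 0, 0, 0.5]
    - [0, 0, 0.5, 0, 0, 0, 0.5]
    - [0, 0, 0.13, 0, 0, 0, 0.5]
    - [0, 0, 0, 0, 0, 0, 0.5]
    - [0, 0, 0, 0, 0, 0, 0.5]

```text
time: 41.0
ee_pos: [0.4676, -0.0071, 0.0294]
orientation: [0.702, 0.712, 0.001, -0.002]
ft_force: [0.4, -0.4, 0.1]
grip_width: 0.0472
grip_force: 0.0
```

Request:
drive_tool:
  deltas:
    - [0, 0, 0, 0, 0, 0, 1]
    - [0, 0, 0, 0, 0, 0, 1]
    - [0, 0, 0, 0, 0, 0, 1]
    - [0, 0, 0, 0, 0, 0, 1]
    - [0, 0, 0, 0, 0, 0, 1]
    - [0, 0, 0, 0, 0, 0, 1]
    - [0, 0, 0, 0, 0, 0, 1]
    - [0, 0, 0, 0, 0, 0, 1]
  force: 30

```text
time: 41.67
ee_pos: [0.4665, -0.0077, 0.029]
orientation: [0.702, 0.712, 0.0, -0.002]
ft_force: [-3.8, -0.4, 6.9]
grip_width: 0.011
grip_force: 30.0
```

Request:
drive_tool:
  deltas:
    - [0, 0.05, 0, 0, 0, 0, 1]
    - [-0.01, 0.1, 0, 0, 0, 0, 1]
    - [-0.02, 0.15, 0, 0, 0, 0, 1]
    - [-0.03, 0.2, 0, 0, 0, 0, 1]
    - [-0.03, 0.2, 0, 0, 0, 0, 1]
    - [-0.02, 0.15, 0, 0, 0, 0, 1]
    - [0, 0.1, 0, 0, 0, 0, 1]
    - [0, 0, 0, 0, 0, 0, 1]

```text
time: 42.33
ee_pos: [0.5051, -0.0115, 0.029]
orientation: [0.702, 0.712, 0.0, -0.002]
ft_force: [-1.3, -1.3, 8.2]
grip_width: 0.011
grip_force: 30.0
```

```bash
python3 - <<'E'
from h import *
plan(.67,-.011,.03,90.8)
p,d,W=topw(); cv2.imwrite("pics/t7.png",cv2.resize(p[60:230,210:400],(800,600),interpolation=3)[...,::-1])
z=W[...,2]
hsv=cv2.cvtColor(p,cv2.COLOR_RGB2HSV); g=(hsv[...,0]>45)&(hsv[...,0]<90)&(hsv[...,1]>80)
for v in (140,145,150,160,170,180):
    u=np.where(g[v,225:380])[0]+225
    if len(u): print(v,np.round(W[v,u[0]],4),np.round(W[v,u[-1]],4))
for v in (85,95,105,112):
    u=np.where((z[v,215:385]>.07)&(z[v,215:385]<.09))[0]+215
    if len(u): print("rack",v,np.round(W[v,u[0]],4),np.round(W[v,u[-1]],4))
E
```

```text
t42.33 ee [ 0.5051 -0.0115  0.029 ] yaw 90.77 tiltfix(tool u) [-0.03 -0.04  0.  ] w 0.0110 gf 30.0 F [-1.3 -1.3  8.2]
 shift units [-0.04  4.12 -0.03] norm 4.12 wz units -0.01 alt 35.99
140 [0.6843 0.1588 0.024 ] [ 0.6921 -0.1706  0.0195]
145 [0.6713 0.1589 0.0186] [ 0.6767 -0.1701  0.0223]
150 [0.6567 0.1585 0.0186] [ 0.662  -0.1699  0.0229]
160 [0.6315 0.1563 0.0033] [ 0.6326 -0.1723  0.0246]
170 [0.6019 0.1552 0.005 ] [ 0.6047 -0.1728  0.0211]
180 [0.5696 0.1554 0.0214] [ 0.5769 -0.1735  0.0167]
rack 85 [0.8233 0.1661 0.0793] [ 0.8304 -0.1854  0.0788]
rack 95 [0.7941 0.1677 0.0805] [ 0.8007 -0.1847  0.0813]
rack 105 [0.7658 0.1669 0.08  ] [ 0.7725 -0.1847  0.0806]
rack 112 [0.746  0.1662 0.0802] [ 0.7539 -0.1852  0.0774]
```

View pics/t7.png

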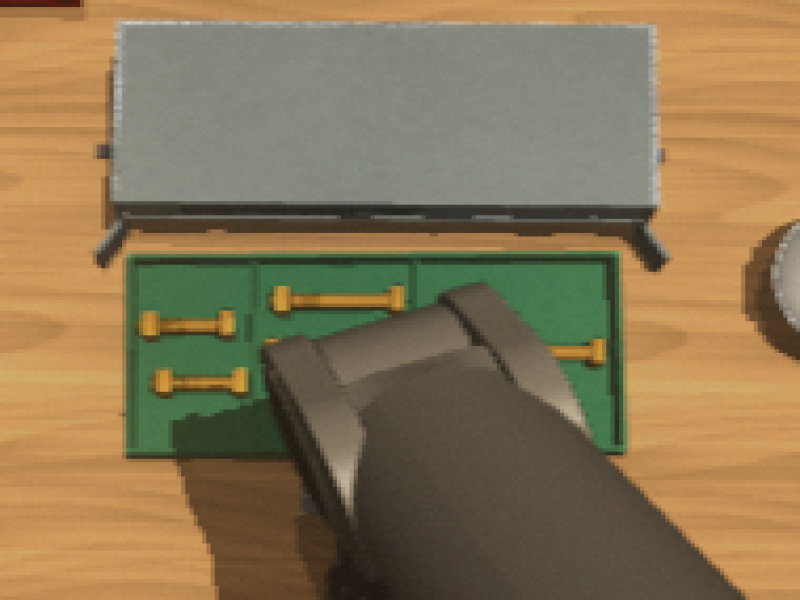

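The tray is in front of the mouth, turned about 1° relative to the rack. I'll trim the yaw slightly and push in gently.

Request:
drive_tool:
  deltas:
    - [0, 0.05, 0, 0, 0, 0.08, 1]
    - [0, 0.1, 0, 0, 0, 0.08, 1]
    - [-0.01, 0.15, 0, 0, 0, 0, 1]
    - [-0.01, 0.2, 0, 0, 0, 0, 1]
    - [-0.01, 0.25, 0, 0, 0, 0, 1]
    - [-0.01, 0.25, 0, 0, 0, 0, 1]
    - [0, 0.2, 0, 0, 0, 0, 1]
    - [0, 0.15, 0, 0, 0, 0, 1]

```text
time: 43.05
ee_pos: [0.5587, -0.013, 0.029]
orientation: [0.707, 0.707, 0.0, -0.002]
ft_force: [-9.3, 0.2, 15.6]
grip_width: 0.011
grip_force: 30.0
```

Request:
drive_tool:
  deltas:
    - [0, 0.15, 0, 0, 0, 0, 1]
    - [0, 0.2, 0, 0, 0, 0, 1]
    - [0, 0.25, 0, 0, 0, 0, 1]
    - [0, 0.25, 0, 0, 0, 0, 1]
    - [0, 0.25, 0, 0, 0, 0, 1]
    - [0, 0.2, 0, 0, 0, 0, 1]
    - [0, 0.1, 0, 0, 0, 0, 1]
    - [0, 0, 0, 0, 0, 0, 1]

```text
time: 43.72
ee_pos: [0.6156, -0.0129, 0.0291]
orientation: [0.707, 0.707, 0.001, -0.002]
ft_force: [-2.3, -0.6, 10.0]
grip_width: 0.0112
grip_force: 30.0
```

Request:
drive_tool:
  deltas:
    - [0, 0.15, 0, 0, 0, 0, 1]
    - [0, 0.2, 0, 0, 0, 0, 1]
    - [0, 0.2, 0, 0, 0, 0, 1]
    - [0, 0.15, 0, 0, 0, 0, 1]
    - [0, 0.1, 0, 0, 0, 0, 1]
    - [0, 0, 0, 0, 0, 0, 1]

```text
time: 44.22
ee_pos: [0.6473, -0.013, 0.0291]
orientation: [0.707, 0.707, 0.001, -0.002]
ft_force: [-3.5, -0.2, 11.5]
grip_width: 0.0113
grip_force: 30.0
```

```bash
python3 - <<'E'
from h import *
plan(.67,-.011,.03,90.8)
E
```

```text
t44.22 ee [ 0.6473 -0.013   0.0291] yaw 89.97 tiltfix(tool u) [-0.02 -0.04 -0.  ] w 0.0113 gf 30.0 F [-3.5 -0.2 11.5]
 shift units [ 0.05  0.57 -0.02] norm 0.57 wz units -0.17 alt 35.83
```

Request:
drive_tool:
  deltas:
    - [0, 0.1, 0, 0, 0, 0, 1]
    - [0, 0.1, 0, 0, 0, 0, 1]
    - [0, 0.1, 0, 0, 0, 0, 1]
    - [0, 0.1, 0, 0, 0, 0, 1]
    - [0, 0, 0, 0, 0, 0, 1]

```text
time: 44.63
ee_pos: [0.6631, -0.013, 0.0291]
orientation: [0.707, 0.707, 0.001, -0.002]
ft_force: [-4.3, -0.6, 12.5]
grip_width: 0.0111
grip_force: 30.0
```

Request:
drive_tool:
  deltas:
    - [0, 0.06, 0, 0, 0, 0, 1]
    - [0, 0.06, 0, 0, 0, 0, 1]
    - [0, 0, 0, 0, 0, 0, 1]

```text
time: 44.88
ee_pos: [0.6675, -0.013, 0.029]
orientation: [0.707, 0.707, 0.0, -0.002]
ft_force: [-6.8, -0.1, 12.8]
grip_width: 0.0108
grip_force: 30.0
```

Request:
drive_tool:
  deltas:
    - [0, 0.06, 0, 0, 0, 0, 1]
    - [0, 0.06, 0, 0, 0, 0, 1]
    - [0, 0, 0, 0, 0, 0, 1]

```text
time: 45.13
ee_pos: [0.6688, -0.0135, 0.0288]
orientation: [0.707, 0.707, -0.002, -0.004]
ft_force: [-27.7, -0.8, 30.7]
grip_width: 0.011
grip_force: 30.0
```

Contact force rose at about 0.669, which matches fully home (origin ≈0.796). Releasing and rising.

Request:
drive_tool:
  deltas:
    - [0, 0.02, 0, 0, 0, 0, 1]
    - [0, 0, 0, 0, 0, 0, 0.65]
    - [0, 0, 0, 0, 0, 0, 0.65]
    - [0, 0, 0, 0, 0, 0, 0.65]
    - [0, 0, 0, 0, 0, 0, 0.65]
    - [0, -0.1, 0, 0, 0, 0, 0.65]
    - [0, 0, -0.3, 0, 0, 0, 0.65]
    - [0, 0, -0.6, 0, 0, 0, 0.65]

```text
time: 45.8
ee_pos: [0.6674, -0.0133, 0.0629]
orientation: [0.707, 0.707, -0.001, -0.004]
ft_force: [-0.4, -0.5, 0.3]
grip_width: 0.033
grip_force: 0.0
```

Request:
drive_tool:
  deltas:
    - [0, 0, -0.8, 0, 0, 0, 0.65]
    - [0, -0.5, -0.8, 0, 0, 0, 0.65]
    - [0, -0.8, -0.5, 0, 0, 0, 0.65]
    - [0, -0.9, 0, 0, 0, 0, 0.65]
    - [0, -0.9, 0, 0, 0, 0, 0.65]
    - [0, 0, 0, 0, 0, 0, 0.65]
    - [0, 0, 0, 0, 0, 0, 0.65]

```text
time: 46.38
ee_pos: [0.5445, -0.0139, 0.1501]
orientation: [0.707, 0.707, 0.001, -0.001]
ft_force: [-0.3, -0.4, -0.2]
grip_width: 0.0331
grip_force: 0.0
```

```bash
python3 - <<'E'
from h import *
plan(.53,-.013,.15,90)
p,d,W=wristw(); a=p; z=W[...,2]
k=((z>.036)&(z<.056)&(W[...,0]<.72)&(W[...,0]>.6)).astype(np.uint8)
n,l,st,ce=cv2.connectedComponentsWithStats(k)
for i in range(1,n):
    if st[i,4]>100: print("pull",st[i],cv2.minAreaRect(W[l==i][:,:2].astype(np.float32)),W[l==i].min(0))
q,_=viewer.grab_frame("side"); p,d,W=topw()
hsv=cv2.cvtColor(p,cv2.COLOR_RGB2HSV); g=(hsv[...,0]>45)&(hsv[...,0]<90)&(hsv[...,1]>80)&(W[...,0]>.65)&(abs(W[...,1])<.25)
t=W[g];print("tray strip x",np.percentile(t[:,0],[1,99]),"y",t[:,1].min(),t[:,1].max())
cv2.imwrite("pics/fin.png",np.hstack([cv2.resize(p[60:210,215:390],(400,343)),cv2.resize(a,(400,343))])[...,::-1])
E
```

```text
t46.38 ee [ 0.5445 -0.0139  0.1501] yaw 89.97 tiltfix(tool u) [-0.01 -0.03  0.  ] w 0.0331 gf 0.0 F [-0.3 -0.4 -0.2]
 shift units [ 0.02 -0.36  0.  ] norm 0.36 wz units -0.01 alt 35.99
pull [ 422  144   43  124 2296] ((0.6769800186157227, -0.014518514275550842), (0.028384778648614883, 0.10091117769479752), 0.9121832847595215) [ 0.66280479 -0.065129    0.03602841]
tray strip x [0.7130543  0.73747492] y -0.18400539750257008 0.15218798060396063
```

View pics/fin.png

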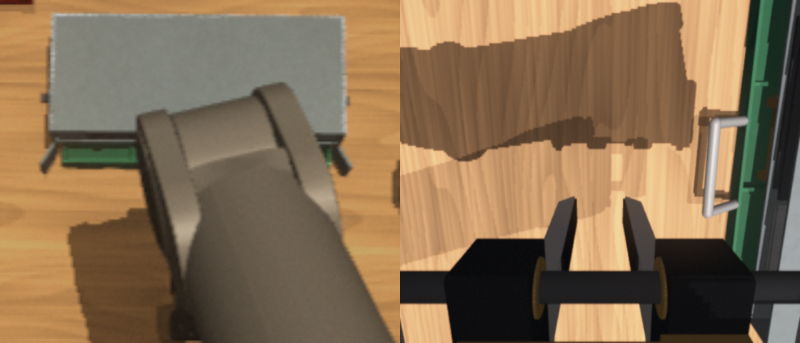

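```bash
python3 -c "
from cell import order
print(order.close_job())"
```

```text
the job is handed in; nothing more can be done
None
```

All six brass bolts (two short, three medium, one long) are in their rows, and the tray is pushed fully home in the lower bay and let go. I handed the job in at about 46 s; no verdict came back. The bolts weren't visible once the tray was inside the rack, so they were last checked just before it went in.

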